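# Weigh out grinding balls on the spring scale

## Task

Draw the loaded ball scoop out of its dust cover and set it down, still full, on the blue rest plate and let go, then take it again by the black grip and pour balls one after another into the scale's hanging pan until their weight drops the pan onto its stop; once it is down no further ball may leave the scoop, and at least two must be left in it. Stand the scoop back on the rest plate, spilling no ball and leaving the other things on the bench where they are.

Things in the scene. Friction and masses are not known exactly. Their poses are not given: they have to be found in the camera images.
- scoop: Blue curved single-file ball channel with clear walls, 28 mm wide outside, on a flat foot plate 110 x 56 x 5 mm; 0.19 kg empty, 90 mm high over the grip. Origin: underside of the foot, midway along the channel; +x to the open spout, z up. From above its front (40 to 75 mm ahead of the origin, walls 25 to 60 mm up) can be pinched across the walls. Starts parked, rear half inside the dust cover
- grip: Black rubber grip block fixed on top of the scoop's rear: 46 long (scoop x) x 32 wide (scoop y) x 30 mm high. Origin: centre of its underside, in the scoop frame x = -52, z = 60 mm; axes as the scoop's. Out of reach under the dust cover at first
- spout (a point): Pouring edge: middle of the channel floor's front end, in the scoop frame x = 89, z = 53 mm. Level, the scoop holds its 8 balls safely; tipped nose down slowly they come out one by one, the first at about 0.5 rad of tilt, each next some 0.06 rad later (friction varies). Behind this edge the channel curves down, below it when level
- arc (a point): Centre of the channel's arc, 116 mm above the scoop's origin (in the air). The channel floor has 109 mm radius about it, from 1.0 rad behind the bottom (closed end, x = -92) to 0.95 rad ahead (spout); the walls stand 32 mm above the floor. A ball lying in the channel has its centre 100 mm from this point
- cover: Clear dust cover with blue back wall, fixed, open at one end. Origin: on the bench, under the parked scoop's origin; +x points out of the mouth. Covers x = -15 (mouth) to -106 mm, 90 mm wide inside, roof underside 125, top 130 mm up. No floor: the scoop stands on the bench and must be drawn out along +x by 95 mm or more, under 30 mm off the bench, before it is raised
- rest: Flat blue plastic rest plate for the scoop, fixed on the bench, 160 (x) x 100 (y) x 12 mm high. Origin: centre of its underside. Its +x points roughly towards the scale; the scoop's foot belongs lengthwise and wholly on it
- scale: Fixed spring scale: green base 200 x 170 x 14 mm, post and arm 352 mm high at its far (+x) side, spring housing over the pan (lower end 260 mm up), red stop with black top under the pan. Origin: on the bench under the pan's centre. Pour from its free -x side; the pan's hanger rods stand at y = +60 and -60 mm and meet above its centre
- pan (a joint): Sinking of the spring-hung aluminium pan: 0 = up (held by the preloaded spring), 0.022 m = down on the hard stop. It stays up until nearly enough weight is in, then sinks the whole way; the weight needed differs from day to day, from 2 to 5 balls. The damped drop takes about one to two seconds
- pan_in (a point): Centre of the pan's inner floor. Square open pan 120 x 120 mm outside, walls 4 mm thick, rim 40 mm above this point; sides parallel to the scale's. The floor is 73 mm above the bench when the pan is up
- ball1_center (a point): Centre of brass grinding ball 1 of 8, 18 mm in diameter, about 24 g; starts in the scoop
- ball2_center (a point): Centre of brass grinding ball 2 of 8, 18 mm in diameter, about 24 g; starts in the scoop
- ball3_center (a point): Centre of brass grinding ball 3 of 8, 18 mm in diameter, about 24 g; starts in the scoop
- ball4_center (a point): Centre of brass grinding ball 4 of 8, 18 mm in diameter, about 24 g; starts in the scoop
- ball5_center (a point): Centre of brass grinding ball 5 of 8, 18 mm in diameter, about 24 g; starts in the scoop
- ball6_center (a point): Centre of brass grinding ball 6 of 8, 18 mm in diameter, about 24 g; starts in the scoop
- ball7_center (a point): Centre of brass grinding ball 7 of 8, 18 mm in diameter, about 24 g; starts in the scoop
- ball8_center (a point): Centre of brass grinding ball 8 of 8, 18 mm in diameter, about 24 g; starts in the scoop
- jar: Bystander: white plastic sample jar, 60 mm across, 110 mm tall; origin: centre of its underside
- amber: Bystander: amber glass bottle with black cap, 60 mm across, 150 mm tall; origin: centre of its underside
- beaker: Bystander: small open glass beaker, 66 mm across, 85 mm tall; origin: centre of its underside
- dish: Bystander: clear closed petri dish with a yellow sample, 80 mm across, 16 mm tall; origin: centre of its underside
- spoon: Bystander: steel lab spoon 170 mm long lying on the bench; origin about its middle
Mind the look-alikes: they are no part of the job. Several things have the shape of the rest; the one meant has the colours described above.

How it is judged:
By the outcome, as a careful person would: the job done as asked, in the order asked, and still so for the second after the job is handed in, with the robot touching nothing.
It also fails if it takes over 69 s, if anything falls off the work surface, if the arm or the gripper's body presses on something with over 40 N, if the wrist force passes 120 N, or if a joint passes its speed limit or range.

## Robot

A 6-joint arm with a two-finger parallel gripper is mounted at the origin on the work surface. World frame = base frame: x ahead of the robot, y to its left, z up, the work surface at z = 0. Lengths are in m, angles in rad, forces in N, time in s.
With the tool pointing down it reaches from about 0.3 to 0.775 m from the base axis. Payload 14.6 kg.
Tool frame: the origin (TCP) lies at the very end of the fingers, on their centre line; the grasp point (between the pads) lies 19 mm behind it; z points along the fingers, y is the line along which they close (so a half turn about z gives the same grasp; the last joint's range is limited). The gripper opens to 94 mm and grips with 3 to 60 N. Pads are 16 mm wide; open, the fingers measure 119 mm over their backs; the gripper's body (75 mm by 177 mm) begins 78 mm behind the grasp point.
Start: joints at [1.212, 0.3, 1.521, -0, 1.321, -0.067], TCP at [0.158, 0.527, 0.205] pointing down, gripper open.
Joint ranges: [-3.03, 3.03], [-0.79, 2.21], [0.23, 2.52], [-1.04, 4.18], [0, 3.07], [-2.55, 2.55]. Speed limits (rad/s): [2.22, 2.22, 2.57, 3.14, 3.14, 3.14].

## Interface

Orientations are given as [roll, pitch, yaw] about the fixed x, y, z axes, in that order (R = Rz(yaw) Ry(pitch) Rx(roll)).
In Python, from station import ctrl, cams gives the robot as it stands. The module is installed in compiled form; this text tells all that it offers.
- The arm moves only by the tool arm_command, never from a script. Its argument "plan" is a list that holds one entry, the list of rows, each a list of 7 numbers: the shift along the tool's x, y, z in shares of 0.75 m (1.0 is 0.75 m), then the turn, a rotation vector about the tool's x, y, z in fractions of the full range, 1 being pi rad, then the closure, from -1 (fully open) to 1 (shut). A call has 1 to 12 rows; each row is the pose to reach, as a shift and turn from the pose commanded when the call began, along the tool's axes at that moment; what a row does not reach only later rows make up. A row lasts 1/10 s, in which the tool goes at most 50 mm and 8.59 degrees, less where a joint would pass 70% of its speed; a pose out of reach is approached as far as the arm can. Shift and turn numbers lie between -1 and 1, and a call with a number outside is refused. A call with a gripper value outside its range is refused whole. The fingers move at their own pace and stop on an object; "squeeze" is the grip in N (left out, the last holds). Time passes only in rows, so rows that repeat a pose let the fingers close. It gives the time, the measured TCP pose, the force, the opening and the grip force at its end, in the units of the state.
- ctrl.get_obs(): the state, without advancing time (a new reading comes with each control period).
- cams.camera(name): name is "side" or "top" or "wrist"; returns (picture, depth): 420x560x3 uint8, blue, green, red; 420x560 float32, m along the optical axis (not along the pixel's ray), 0 where there is no reading.
- cams.camera_info(name): a dict with "fx", "fy", "cx", "cy" (pixels), "world_to_cam" (4x4, takes a point from world to camera coordinates). Camera axes: x right, y down, z forward; pixel columns grow to the right and rows downward; lengths in m; the calibration is good to about 2 mm. The wrist camera is an equidistant fisheye: a pixel r from the principal point sees the ray r / f radians off the axis. A picture is of the moment at which its call begins: read the wrist's pose just before it. camera_info takes no time and is no camera call; for the wrist camera it gives the pose at the moment of the call.
- ctrl.hand_in(): hands the job in; it is judged then, once.
The state is a dict: "time_s": time; "qpos": joint angles; "joint_vel": joint speeds; "tau": joint torques, N m; "ee_pos": TCP position; "eef_rot": TCP orientation; "force": force on the tool from outside, world axes, zero at the start; "moment": the same for the moment, N m; "grip_width": finger opening in m; "grip_force": force on a finger pad.
Only numpy, scipy, OpenCV 4.12 (cv2) and the standard library are available. Lean on these libraries where they do the work, as an engineer would, in place of code of your own. Each camera call takes 0.05 s, during which the arm holds its last target. There are 200 camera calls.

## Working session

There is one attempt and no reset: what is moved stays moved. The work goes in short steps, Python scripts to look and compute and a tool call to move; the robot and the scene stay as the last step left them, time stands still between calls to the robot, and variables do not carry over. Pictures are saved under pics/ and viewed, at most 10 in all, crops included, and the job is handed in when it is done.

Besides the shell and the picture viewer there is one more tool, called as name(argument=value, ...), one argument or row to a line, values as JSON. arm_command: Moves the arm, as the interface text tells. Its arguments: {"type":"object","properties":{"plan":{"type":"array"},"squeeze":{"type":"number"}},"required":["plan"]}

```bash
mkdir -p pics; ls; cat > h.py <<'E'
import numpy as np, cv2
from station import ctrl, cams
def snap(n):
    i=cams.camera_info(n); p,d=cams.camera(n); return p,d,i
def pt(i,u,v,d):
    c=np.array([(u-i["cx"])/i["fx"]*d,(v-i["cy"])/i["fy"]*d,d,1]); return (np.linalg.inv(i["world_to_cam"])@c)[:3]
def plane(i,u,v,z):
    T=np.linalg.inv(i["world_to_cam"]); o=T[:3,3]; r=T[:3,:3]@np.array([(u-i["cx"])/i["fx"],(v-i["cy"])/i["fy"],1]); return o+r*(z-o[2])/r[2]
def proj(i,p):
    c=i["world_to_cam"]@np.append(p,1); return i["fx"]*c[0]/c[2]+i["cx"], i["fy"]*c[1]/c[2]+i["cy"]
E
python3 - <<'E'
from h import *
a=snap("top");b=snap("side")
np.savez("s0.npz",tp=a[0],td=a[1],sp=b[0],sd=b[1])
cv2.imwrite("pics/top0.png",a[0]);cv2.imwrite("pics/side0.png",b[0])
for i in (a[2],b[2]): print(i["fx"],i["cx"],i["cy"],np.round(np.linalg.inv(i["world_to_cam"]),3).tolist())
print(ctrl.get_obs())
E
```

```text
pics
405.0020818534886 273.9252111993801 207.06239833908222 [[-0.01, -0.994, 0.108, 0.411], [-1.0, 0.012, 0.014, 0.033], [-0.015, -0.108, -0.994, 1.002], [0.0, 0.0, 0.0, 1.0]]
383.70100810107056 280.92844490820096 212.07468537755184 [[0.954, -0.145, 0.261, 0.26], [-0.298, -0.505, 0.81, -0.645], [0.015, -0.851, -0.525, 0.538], [0.0, 0.0, 0.0, 1.0]]
{'time_s': 0.1, 'qpos': array([ 1.21240073e+00,  3.00403958e-01,  1.52153969e+00,  1.32921231e-05,
        1.32070797e+00, -6.65829646e-02]), 'joint_vel': array([-0.00155478, -0.00226498, -0.00116451,  0.00022277,  0.00094341,
        0.00019309]), 'tau': array([ 3.28692076e-04, -5.32642436e+01, -3.53285801e+01,  7.08524091e-02,
        2.36697088e-02, -5.27292684e-05]), 'ee_pos': array([0.15813258, 0.5265196 , 0.20494067]), 'eef_rot': array([-3.14053689e+00, -8.33033462e-05,  2.84977668e+00]), 'force': array([-0.54031544,  0.24499827, -0.0625952 ]), 'moment': array([-0.05191068,  0.04533911, -0.04331813]), 'grip_force': 0.0, 'grip_width': 0.0936577141633507}
```

View pics/top0.png

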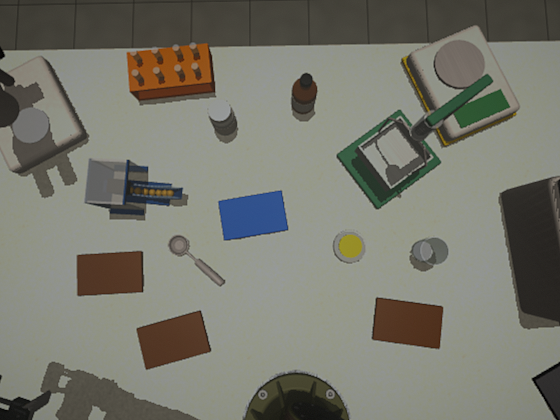

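View pics/side0.png

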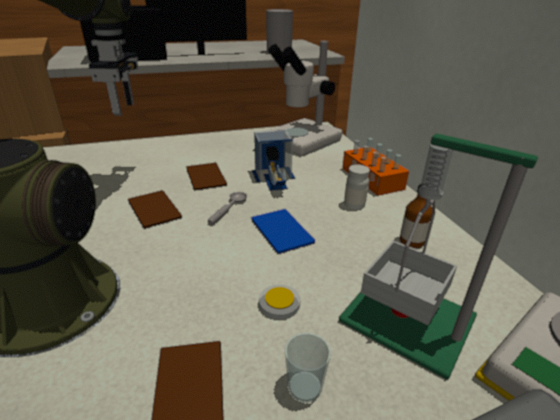

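Candidates for the rest: the blue plate at top (253,215), against brown plates at (110,273), (174,339) and (407,322). I choose the blue one. The scoop is the only one, at (152,192) under the cover at (105,188). The scale is the green one at (390,158); a grey balance at (470,75) and a grey device at (35,120) aren't part of the job.

```bash
python3 - <<'E'
from h import *
s=np.load("s0.npz"); tp,td,sp,sd=s["tp"],s["td"],s["sp"],s["sd"]; i=cams.camera_info("top"); j=cams.camera_info("side")
hsv=cv2.cvtColor(tp,cv2.COLOR_BGR2HSV)
def rect(m,z,i=i):
    m=cv2.morphologyEx(m.astype(np.uint8),cv2.MORPH_OPEN,np.ones((3,3)))
    for c in cv2.findContours(m,0,1)[0]:
        if cv2.contourArea(c)<150: continue
        w=np.array([plane(i,u+0.,v+0.,z)[:2] for u,v in c[:,0]],np.float32)
        r=cv2.minAreaRect(w); print(cv2.boundingRect(c),np.round(r[0],4),np.round(r[1],4),round(r[2],2),np.round(cv2.boxPoints(r),3).tolist())
blue=cv2.inRange(hsv,(105,120,40),(125,255,255))>0
green=cv2.inRange(hsv,(50,80,30),(85,255,255))>0
print("blue .012");rect(blue,.012)
print("green .014");rect(green,.014)
yel=cv2.inRange(hsv,(12,100,80),(28,255,255))>0
print("yellow balls z .026+");rect(yel,.03)
# pan rim pixels
w=[]
for v in range(105,215):
    for u in range(335,445):
        d=td[v,u]
        if d>0:
            p=pt(i,u,v,d)
            if .105<p[2]<.12 and hsv[v,u,1]<60: w.append(p[:2])
r=cv2.minAreaRect(np.array(w,np.float32));print("pan",len(w),r)
# scoop pts by height
for (u0,v0,u1,v1) in [(120,165,195,220)]:
    P=np.array([np.append(pt(i,u,v,td[v,u]),[u,v]) for v in range(v0,v1) for u in range(u0,u1) if td[v,u]>0 and blue[v,u]])
    for lo,hi in [(0,.012),(.02,.04),(.04,.055),(.055,.065),(.065,.08),(.08,.1),(.1,.14)]:
        q=P[(P[:,2]>lo)&(P[:,2]<hi)]
        if len(q)>5: print(lo,len(q),cv2.minAreaRect(q[:,:2].astype(np.float32)))
c=cv2.resize(tp[150:225,75:200],None,fx=5,fy=5,interpolation=cv2.INTER_CUBIC)
e=cv2.resize(sp[110:210,225:325],None,fx=3.75,fy=3.75,interpolation=cv2.INTER_CUBIC)
f=np.zeros((375,800,3),np.uint8); f[:,:625]=c; cv2.imwrite("pics/sc.png",f);
cv2.imwrite("pics/sc.png",cv2.resize(np.hstack([c,e]),(800,300)))
E
```

```text
blue .012
(219, 191, 69, 49) [0.4999 0.0996] [0.0982 0.1573] 8.93 [[0.4390000104904175, 0.17000000178813934], [0.46399998664855957, 0.014000000432133675], [0.5609999895095825, 0.029999999329447746], [0.5360000133514404, 0.1850000023841858]]
green .014
(401, 156, 39, 34) [ 0.5949 -0.315 ] [0.0208 0.1212] 42.09 [[0.546999990940094, -0.2770000100135803], [0.628000020980835, -0.367000013589859], [0.6430000066757202, -0.3529999852180481], [0.5619999766349792, -0.2630000114440918]]
(338, 125, 59, 83) [ 0.6187 -0.2116] [0.1673 0.1327] 35.08 [[0.5120000243186951, -0.20499999821186066], [0.5879999995231628, -0.3140000104904175], [0.7250000238418579, -0.21799999475479126], [0.6489999890327454, -0.10899999737739563]]
(455, 90, 54, 37) [ 0.761  -0.4727] [0.0508 0.1345] 23.27 [[0.7110000252723694, -0.42100000381469727], [0.7639999985694885, -0.5450000166893005], [0.8109999895095825, -0.5239999890327454], [0.7580000162124634, -0.4009999930858612]]
(427, 75, 65, 50) [ 0.7852 -0.4222] [0.0254 0.1951] 35.32 [[0.7179999947547913, -0.3499999940395355], [0.8309999704360962, -0.5090000033378601], [0.8519
[... 319 characters left out ...]
700000077486038]]
(127, 43, 85, 48) [0.8761 0.3085] [0.1057 0.2075] 5.63 [[0.8130000233650208, 0.40700000524520874], [0.8339999914169312, 0.20000000298023224], [0.9390000104904175, 0.20999999344348907], [0.9179999828338623, 0.4169999957084656]]
pan 394 ((0.6278175115585327, -0.22602754831314087), (0.12223151326179504, 0.12138020992279053), 35.30900955200195)
0 104 ((0.5789419412612915, 0.33983150124549866), (0.10548492521047592, 0.0659313052892685), 9.61115837097168)
0.04 7 ((0.5530285835266113, 0.26775023341178894), (0.0012199233751744032, 0.019318057224154472), 83.80078887939453)
0.1 56 ((0.560626745223999, 0.3712078332901001), (0.004207812715321779, 0.08455268293619156), 87.0554428100586)
```

View pics/sc.png

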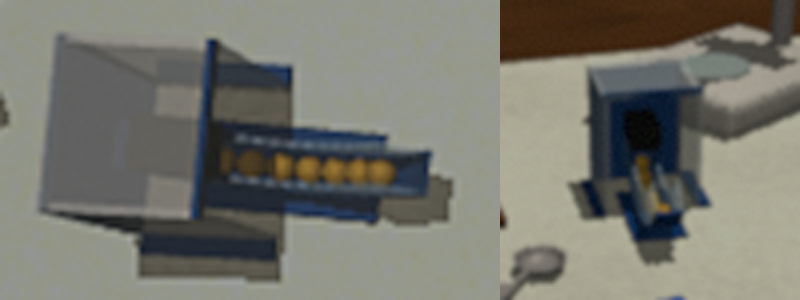

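The crop shows the scoop with a line of about 7 visible balls and its spout at crop (428,173), which is top px (182,193). The foot's front edge is at px (171.7,183.7)–(169.5,205.5), and the cover's mouth roof edge is at px (126,161)–(125,204). There is nothing else like it nearby.

```bash
python3 - <<'E'
from h import *
i=cams.camera_info("top")
L={"foot":((171.75,183.75),(169.6,205.5),.005),"spout":((182.4,187.8),(181.3,199),.053),"mouth":((127.5,160.5),(125,204.2),.13)}
for k,(a,b,z) in L.items():
    A,B=plane(i,*a,z),plane(i,*b,z); d=A-B; print(k,A.round(4),B.round(4),((A+B)/2).round(4),np.linalg.norm(d),np.arctan2(d[1],d[0])-np.pi/2)
# ball line: centroid pixels
s=np.load("s0.npz");hsv=cv2.cvtColor(s["tp"],cv2.COLOR_BGR2HSV)
m=cv2.inRange(hsv,(12,120,60),(28,255,255)); m[:,:130]=0;m[:,190:]=0;m[:170]=0;m[215:]=0
v,u=np.nonzero(m);w=np.array([plane(i,a,b,.03)[:2] for a,b in zip(u,v)],np.float32)
l=cv2.fitLine(w,2,0,.01,.01).ravel();print("balls",w.mean(0),l,np.arctan2(l[1],l[0]))
E
```

```text
foot [0.5813 0.3023 0.005 ] [0.5265 0.3067 0.005 ] [0.5539 0.3045 0.005 ] 0.054908771026587144 -1.6518323938568003
spout [0.563  0.2637 0.053 ] [0.5362 0.266  0.053 ] [0.5496 0.2649 0.053 ] 0.026924647162048107 -1.6541164394427224
mouth [0.6131 0.3675 0.13  ] [0.5161 0.3702 0.13  ] [0.5646 0.3688 0.13  ] 0.0970868543888341 -1.5984638596103953
balls [0.5580609  0.33963034] [0.07369087 0.99728113 0.55806094 0.33963034] 1.4970386
```

```bash
cat >> h.py <<'E'
from scipy.spatial.transform import Rotation as R
def toolR(s,b=0.): # scoop yaw s, lean angle about scoop y (+ = nose-down)
    return R.from_euler("z",s)*R.from_euler("y",b)*R.from_euler("y",np.pi)
def delta(p,Rt,p0=None,R0=None):
    o=ctrl.get_obs(); p0=o["ee_pos"] if p0 is None else p0; R0=R.from_euler("xyz",o["eef_rot"]) if R0 is None else R0
    print((R0.inv().apply(np.array(p)-p0)*1000).round(1),(R0.inv()*Rt).as_rotvec().round(4))
E
python3 - <<'E'
from h import *
delta([.5543,.3021,.205],toolR(-1.64))
E
```

```text
[-444. -101.    0.] [-9.0000e-04  6.0000e-04  1.3482e+00]
```

The rows are not in the units I measure in: shifts go in shares of 0.75 m and turns go in shares of pi rad. I convert before sending: -444 mm / 750 = -0.592, -101 mm / 750 = -0.1347, 1.35 rad / 3.1416 = 0.4297.

arm_command(
  plan=[
    [[-0.592,-0.1347,0,0,0,0.4297,-1],[-0.592,-0.1347,0,0,0,0.4297,-1],[-0.592,-0.1347,0,0,0,0.4297,-1],[-0.592,-0.1347,0,0,0,0.4297,-1],[-0.592,-0.1347,0,0,0,0.4297,-1],[-0.592,-0.1347,0,0,0,0.4297,-1],[-0.592,-0.1347,0,0,0,0.4297,-1],[-0.592,-0.1347,0,0,0,0.4297,-1],[-0.592,-0.1347,0,0,0,0.4297,-1],[-0.592,-0.1347,0,0,0,0.4297,-1],[-0.592,-0.1347,0,0,0,0.4297,-1],[-0.592,-0.1347,0,0,0,0.4297,-1]],
  ],
)

```text
time_s: 1.3
ee_pos: [0.5535, 0.3029, 0.2052]
eef_rot: [-3.141, 0.0, 1.502]
force: [-0.3, 0.5, -1.3]
grip_width: 0.0939
grip_force: 0.0
```

```bash
python3 - <<'E'
from h import *
w=snap("wrist"); cv2.imwrite("pics/w1.png",w[0]); o=ctrl.get_obs(); print(o["time_s"],o["ee_pos"],o["eef_rot"],o["qpos"],w[2]["fx"],w[2]["cx"],w[2]["cy"])
delta([.5543,.3021,.026],toolR(-1.64))
E
```

```text
1.35 [0.55337052 0.30317861 0.20547082] [-3.14128909e+00 -4.54990163e-06  1.50212081e+00] [4.43108161e-01 4.83323428e-01 1.26828003e+00 1.55152159e-04
 1.39025163e+00 5.11755797e-01] 325.19226210127806 277.7685430993387 206.32966974719184
[ -1.    1.1 179.5] [-0.0003 -0.      0.0005]
```

View pics/w1.png

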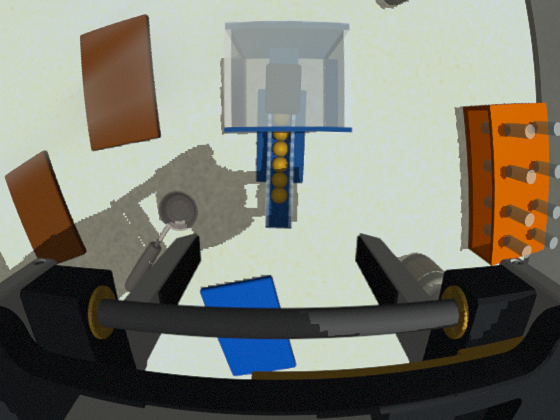

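The wrist view shows the scoop lined up with the tool: ball row at (280,148), spout edge at (279,227), cover mouth at row 129. I'll check the side offset with the fisheye rays.

```bash
python3 - <<'E'
from h import *
i=cams.camera_info("wrist");T=np.linalg.inv(i["world_to_cam"])
def fe(u,v,z):
    x,y=u-i["cx"],v-i["cy"];r=np.hypot(x,y);th=r/i["fx"];d=np.array([x/r*np.sin(th),y/r*np.sin(th),np.cos(th)]);d=T[:3,:3]@d
    return (T[:3,3]+d*(z-T[2,3])/d[2]).round(4)
print("spout",fe(267,227,.053),fe(291.5,227,.053),"foot front",fe(256,181,.005),fe(303,181,.005),"mouth",fe(223,130,.13),fe(352,130,.13),"ball",fe(280.5,149,.03),fe(280,194,.03))
E
```

```text
spout [0.5389 0.2681 0.053 ] [0.5651 0.2663 0.053 ] foot front [0.5275 0.3104 0.005 ] [0.583  0.3066 0.005 ] mouth [0.515 0.374 0.13 ] [0.6159 0.3675 0.13  ] ball [0.5589 0.348  0.03  ] [0.555  0.2981 0.03  ]
```

arm_command(
  plan=[
    [[0.0013,0.0013,0.0533,0,0,0,-1],[0.0013,0.0013,0.1133,0,0,0,-1],[0.0013,0.0013,0.1733,0,0,0,-1],[0.0013,0.0013,0.22,0,0,0,-1],[0.0013,0.0013,0.2387,0,0,0,-1],[0.0013,0.0013,0.2387,0,0,0,1],[0.0013,0.0013,0.2387,0,0,0,1],[0.0013,0.0013,0.2387,0,0,0,1],[0.0013,0.0013,0.2387,0,0,0,1],[0.0013,0.0013,0.2387,0,0,0,1],[0.0013,0.0013,0.2387,0,0,0,1],[0.0013,0.0013,0.2387,0,0,0,1]],
  ],
  squeeze=60,
)

```text
time_s: 2.55
ee_pos: [0.5555, 0.3032, 0.0266]
eef_rot: [3.141, -0.0, 1.5]
force: [1.0, -0.5, -0.0]
grip_width: 0.0416
grip_force: 0.0
```

arm_command(
  plan=[
    [[0,0,0,0,0,0,1],[0,0,0,0,0,0,1],[0,0,0,0,0,0,1],[0,0,0,0,0,0,1],[0,0,0,0,0,0,1],[0,0,0,0,0,0,1]],
  ],
)

```text
time_s: 3.15
ee_pos: [0.5555, 0.3032, 0.0264]
eef_rot: [-3.142, 0.0, 1.5]
force: [-0.1, -1.0, 0.3]
grip_width: 0.0275
grip_force: 59.8
```

Converted, -101 mm / 750 = -0.1347, -96 mm / 750 = -0.128.

arm_command(
  plan=[
    [[0,0,-0.0013,0,0,0,1],[-0.004,0,-0.004,0,0,0,1],[-0.012,0,-0.0053,0,0,0,1],[-0.024,0,-0.0053,0,0,0,1],[-0.0387,0,-0.0053,0,0,0,1],[-0.0547,0,-0.0053,0,0,0,1],[-0.0707,0,-0.0053,0,0,0,1],[-0.0867,0,-0.0053,0,0,0,1],[-0.1027,0,-0.0053,0,0,0,1],[-0.1173,0,-0.0053,0,0,0,1],[-0.128,0,-0.0053,0,0,0,1],[-0.1347,0,-0.0053,0,0,0,1]],
  ],
)

```text
time_s: 4.35
ee_pos: [0.5483, 0.2017, 0.0305]
eef_rot: [3.142, -0.0, 1.499]
force: [0.2, 0.3, -4.1]
grip_width: 0.0276
grip_force: 59.8
```

Converted, -3 mm / 750 = -0.004, -2 mm / 750 = -0.0027.

arm_command(
  plan=[
    [[-0.0027,0,0,0,0,0,1],[-0.004,0,0,0,0,0,1],[-0.004,0,0,0,0,0,1]],
  ],
)

```text
time_s: 4.65
ee_pos: [0.5481, 0.1997, 0.0304]
eef_rot: [3.142, -0.0, 1.5]
force: [0.1, 0.7, -4.2]
grip_width: 0.0275
grip_force: 59.8
```

```bash
python3 - <<'E'
from h import *
a=snap("top");b=snap("side")
c=cv2.resize(a[0][145:245,75:295],None,fx=3.6,fy=3.6,interpolation=cv2.INTER_CUBIC)[:300,:400] if 0 else cv2.resize(a[0][150:250,110:243],(400,300),interpolation=cv2.INTER_CUBIC)
e=cv2.resize(b[0][120:220,215:348],(400,300),interpolation=cv2.INTER_CUBIC)
cv2.imwrite("pics/drawn.png",np.hstack([c,e]));print(ctrl.get_obs()["ee_pos"],ctrl.get_obs()["force"],ctrl.get_obs()["moment"])
E
```

```text
[0.54804384 0.19977127 0.03041338] [-0.21079434  0.19170298 -4.95779807] [-0.29839096  0.10077715 -0.01916616]
```

View pics/drawn.png

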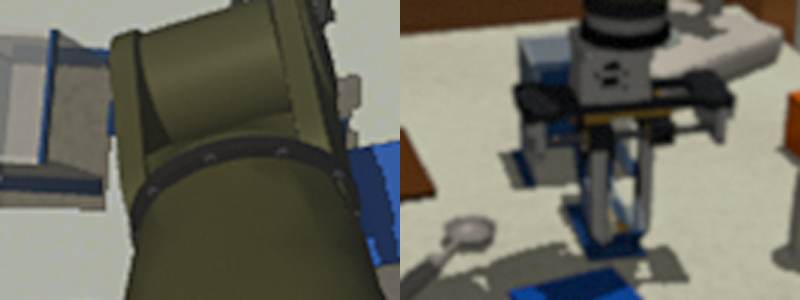

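The scoop is out by 103 mm, hangs level, and its full weight (about 4 N) is on the gripper. The side view shows the balls still in the channel at crop (620,220).

```bash
python3 - <<'E'
from h import *
delta([.5084,.0453,.065],toolR(-1.415))
E
```

```text
[-156.9  -28.6  -34.6] [-0.     -0.     -0.2264]
```

Converted, -106 mm / 750 = -0.1413, -92 mm / 750 = -0.1227, -0.04 rad / 3.1416 = -0.0127.

arm_command(
  plan=[
    [[0,0,-0.0053,0,0,0,1],[0,0,-0.016,0,0,0,1],[-0.0027,0,-0.0293,0,0,0,1],[-0.0093,-0.0013,-0.04,0,0,-0.0032,1],[-0.02,-0.0027,-0.0453,0,0,-0.0064,1],[-0.0333,-0.0053,-0.0467,0,0,-0.0127,1],[-0.0493,-0.0093,-0.0467,0,0,-0.0191,1],[-0.0667,-0.012,-0.0467,0,0,-0.0255,1],[-0.0853,-0.016,-0.0467,0,0,-0.0318,1],[-0.104,-0.0187,-0.0467,0,0,-0.0382,1],[-0.1227,-0.0227,-0.0467,0,0,-0.0446,1],[-0.1413,-0.0253,-0.0467,0,0,-0.0509,1]],
  ],
)

```text
time_s: 5.95
ee_pos: [0.5212, 0.094, 0.0657]
eef_rot: [3.141, 0.0, 1.661]
force: [0.3, 0.2, -2.6]
grip_width: 0.0275
grip_force: 59.8
```

```bash
python3 - <<'E'
from h import *
delta([.5084,.0453,.065],toolR(-1.415));delta([.5084,.0453,.041],toolR(-1.415));print(ctrl.get_obs()["force"])
E
```

```text
[-47.3 -17.1   0.7] [ 0.0002  0.0001 -0.0657]
[-47.3 -17.2  24.7] [ 0.0002  0.0001 -0.0657]
[ 0.3162671   0.1687564  -2.58191974]
```

Converted, -44 mm / 750 = -0.0587, -43 mm / 750 = -0.0573, -0.066 rad / 3.1416 = -0.021.

arm_command(
  plan=[
    [[-0.016,-0.0067,0,0,0,-0.0064,1],[-0.0307,-0.012,0,0,0,-0.0127,1],[-0.044,-0.0173,0,0,0,-0.0159,1],[-0.0533,-0.02,0,0,0,-0.0191,1],[-0.0573,-0.0227,0.0053,0,0,-0.021,1],[-0.0587,-0.0227,0.0147,0,0,-0.021,1],[-0.0587,-0.0227,0.0227,0,0,-0.021,1],[-0.0587,-0.0227,0.028,0,0,-0.021,1],[-0.0587,-0.0227,0.032,0,0,-0.021,1],[-0.0587,-0.0227,0.0333,0,0,-0.021,1],[-0.0587,-0.0227,0.0347,0,0,-0.021,1],[-0.0587,-0.0227,0.0347,0,0,-0.021,1]],
  ],
)

```text
time_s: 7.15
ee_pos: [0.5086, 0.0498, 0.0395]
eef_rot: [3.141, 0.0, 1.726]
force: [1.0, 0.3, -3.9]
grip_width: 0.0274
grip_force: 59.8
```

Converted, -4 mm / 750 = -0.0053, 1.5 mm / 750 = 0.002.

arm_command(
  plan=[
    [[-0.004,0,0.0007,0,0,0,1],[-0.0053,0,0.0013,0,0,0,1],[-0.0053,0,0.002,0,0,0,1],[-0.0053,0,0.002,0,0,0,1]],
  ],
)

```text
time_s: 7.55
ee_pos: [0.5094, 0.0454, 0.0384]
eef_rot: [3.141, 0.0, 1.726]
force: [-2.2, -4.3, 2.8]
grip_width: 0.0279
grip_force: 59.8
```

arm_command(
  plan=[
    [[0,0,0,0,0,0,0.2],[0,0,0,0,0,0,0.2],[0,0,0,0,0,0,0],[0,0,0,0,0,0,0],[0,0,0,0,0,0,-0.2],[0,0,-0.0133,0,0,0,-0.3],[0,0,-0.04,0,0,0,-0.5],[0,0,-0.08,0,0,0,-0.5],[0,0,-0.1267,0,0,0,-0.5],[0,0,-0.1733,0,0,0,-0.5],[0,0,-0.2133,0,0,0,-0.5],[0,0,-0.2133,0,0,0,-0.5]],
  ],
)

```text
time_s: 8.75
ee_pos: [0.5106, 0.0459, 0.2027]
eef_rot: [3.134, 0.001, 1.726]
force: [0.1, -0.4, -0.5]
grip_width: 0.0708
grip_force: 0.0
```

```bash
cat >> h.py <<'E'
def sp(org,s,loc): # scoop-local mm -> world
    return np.array(org)+R.from_euler("z",s).apply(np.array(loc)/1000)
E
python3 - <<'E'
from h import *
s=-1.415;o=[.5009,.0997,.012]
delta(sp(o,s,[-117,0,152]),toolR(s,-.7))
E
```

```text
[171.7  -1.7  38.5] [ 0.0066 -0.699  -0.0032]
```

Converted, 172 mm / 750 = 0.2293, 100 mm / 750 = 0.1333, -0.7 rad / 3.1416 = -0.2228.

arm_command(
  plan=[
    [[0.04,0,0,0,-0.0382,0,-0.5],[0.0867,0,0,0,-0.0828,0,-0.5],[0.1333,0,0.0067,0,-0.1273,0,-0.5],[0.18,-0.0013,0.02,0,-0.1719,0,-0.5],[0.2133,-0.0027,0.04,0.0022,-0.2101,-0.001,-0.5],[0.2293,-0.0027,0.0507,0.0022,-0.2228,-0.001,-0.5],[0.2293,-0.0027,0.0507,0.0022,-0.2228,-0.001,-0.5],[0.2293,-0.0027,0.0507,0.0022,-0.2228,-0.001,-0.5]],
  ],
)

```text
time_s: 9.55
ee_pos: [0.4807, 0.2153, 0.1599]
eef_rot: [-3.131, 0.699, 1.733]
force: [-0.2, 0.1, 1.0]
grip_width: 0.0704
grip_force: 0.0
```

```bash
python3 - <<'E'
from h import *
w=snap("wrist");a=snap("top"); np.savez("s2.npz",w=w[0],t=a[0]); np.save("wT.npy",np.linalg.inv(w[2]["world_to_cam"]))
c=cv2.resize(a[0][150:250,160:300],(392,280),interpolation=cv2.INTER_CUBIC)
e=cv2.resize(w[0],(408,306)); f=np.zeros((306,800,3),np.uint8); f[:280,:392]=c; f[:,392:]=e
cv2.imwrite("pics/rest.png",f); o=ctrl.get_obs(); print(o["qpos"],o["ee_pos"],o["eef_rot"],o["time_s"])
E
```

```text
[ 0.64241909  0.50904657  1.49121169 -0.60181798  1.53012358  0.63318847] [0.48113269 0.21454083 0.16085651] [-3.13343812  0.69852954  1.73006434] 9.65
```

View pics/rest.png

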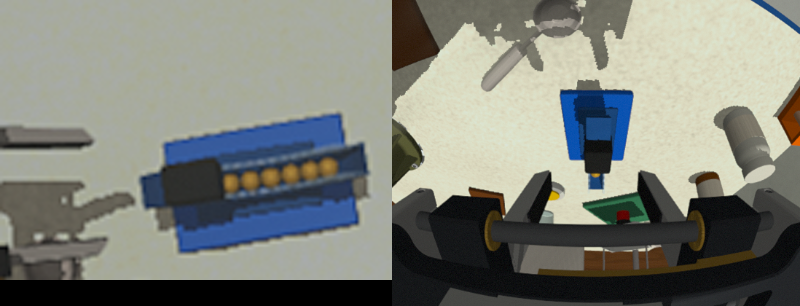

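The scoop stands on the blue plate with its foot inside the edges. In the crop, 6 balls show at (230–330,165–183), the black grip is at (193,182) and the fingers are clear of it.

```bash
python3 - <<'E'
from h import *
t=np.load("s2.npz")["t"]; i=cams.camera_info("top")
m=(t.max(2)<60).astype(np.uint8); m[:200]=0;m[230:]=0;m[:,:214]=0;m[:,243:]=0
m=cv2.morphologyEx(m,cv2.MORPH_OPEN,np.ones((5,5)))
c=max(cv2.findContours(m,0,1)[0],key=cv2.contourArea);print(cv2.boundingRect(c))
w=np.array([plane(i,u,v,.102)[:2] for u,v in c[:,0]],np.float32);print(cv2.minAreaRect(w))
hsv=cv2.cvtColor(t,cv2.COLOR_BGR2HSV);b=cv2.inRange(hsv,(12,120,60),(28,255,255));b[:200]=0;b[225:]=0;b[:,:225]=0;b[:,290:]=0
v,u=np.nonzero(b);w=np.array([plane(i,a,q,.045)[:2] for a,q in zip(u,v)],np.float32)
l=cv2.fitLine(w,2,0,.01,.01).ravel();print("balls",w.mean(0),np.arctan2(l[1],l[0]))
A=plane(i,160+364/2.8,150+143/2.8,.065);B=plane(i,160+369/2.8,150+172/2.8,.065);print("spout",A,B,(A+B)/2)
s=-1.415;o=[.5009,.0997,.012];print("pred grip",sp(o,s,[-52,0,90]),"spout",sp(o,s,[89,0,53]))
E
```

```text
(218, 207, 22, 17)
((0.4925873875617981, 0.14770713448524475), (0.034497786313295364, 0.0469568632543087), 5.69021463394165)
balls [0.50355047 0.08023542] -1.4188743
spout [0.5265563  0.00871734 0.065     ] [0.50225477 0.00492625 0.065     ] [0.51440554 0.0068218  0.065     ]
pred grip [0.49283132 0.15107019 0.102     ] spout [0.51470985 0.01177794 0.065     ]
```

```bash
python3 - <<'E'
from h import *
s=-1.415;o=[.5008,.0965,.012]
delta(sp(o,s,[-40,0,61]),toolR(s,-.7))
E
```

```text
[ -4.5   1.8 118.5] [-0.0059 -0.0015  0.0027]
```

Converted, 118 mm / 750 = 0.1573, 113 mm / 750 = 0.1507, -0.005 rad / 3.1416 = -0.0016.

arm_command(
  plan=[
    [[-0.0027,0.0013,0.04,0,0,0,-0.5],[-0.0053,0.0027,0.0867,-0.0016,0,0.001,-0.5],[-0.0053,0.0027,0.1267,-0.0016,0,0.001,-0.5],[-0.0053,0.0027,0.1507,-0.0016,0,0.001,-0.5],[-0.0053,0.0027,0.1573,-0.0016,0,0.001,-0.5],[-0.0053,0.0027,0.1573,-0.0016,0,0.001,-0.5],[-0.0053,0.0027,0.1573,-0.0016,0,0.001,1],[-0.0053,0.0027,0.1573,-0.0016,0,0.001,1],[-0.0053,0.0027,0.1573,-0.0016,0,0.001,1],[-0.0053,0.0027,0.1573,-0.0016,0,0.001,1],[-0.0053,0.0027,0.1573,-0.0016,0,0.001,1],[-0.0053,0.0027,0.1573,-0.0016,0,0.001,1]],
  ],
  squeeze=60,
)

```text
time_s: 10.85
ee_pos: [0.4944, 0.1378, 0.0723]
eef_rot: [-3.14, 0.7, 1.729]
force: [0.9, 2.2, -0.9]
grip_width: 0.0315
grip_force: 59.9
```

arm_command(
  plan=[
    [[0,0,0,0,0,0,1],[0,0,0,0,0,0,1],[0,0,0,0,0,0,1]],
  ],
)

```text
time_s: 11.15
ee_pos: [0.4944, 0.1377, 0.0724]
eef_rot: [-3.14, 0.7, 1.728]
force: [0.7, 2.5, 1.2]
grip_width: 0.0321
grip_force: 59.9
```

```bash
python3 - <<'E'
from h import *
o=ctrl.get_obs();print(o["ee_pos"],o["eef_rot"],o["qpos"],o["grip_width"])
Rt=R.from_euler("xyz",o["eef_rot"]);Rs=Rt*R.from_euler("y",.7-np.pi);print("scoop rot if lean .7",Rs.as_euler("zyx"))
P=np.array([.5008,.0965,.012]);print("tcp local",R.from_euler("z",-1.415).inv().apply(o["ee_pos"]-P)*1000)
E
```

```text
[0.49440641 0.13771143 0.07235112] [-3.13998178  0.6996918   1.72845436] [ 0.52010864  0.56154685  1.65166853 -0.67586502  1.29289321  0.67778972] 0.032139156217775036
scoop rot if lean .7 [-1.41417592e+00  1.26526936e-03  1.11563513e-04]
tcp local [-41.70435679   0.07849682  60.35111579]
```

```bash
cat >> h.py <<'E'
TL=np.array([-41.7,0,60.4])/1000; SL=np.array([89,0,53])/1000; LEAN=-.7
PAN=np.array([.628,-.226,0]); SY=-.9545
def scale(x,y,z): return PAN+R.from_euler("z",SY).apply([x/1000,y/1000,z/1000])
def tcp(spout,s,t): # spout world, scoop yaw, tilt
    Rs=R.from_euler("z",s)*R.from_euler("y",t); return np.array(spout)+Rs.apply(TL-SL), Rs*R.from_euler("y",LEAN+np.pi)
def state():
    o=ctrl.get_obs();Rt=R.from_euler("xyz",o["eef_rot"]);Rs=Rt*R.from_euler("y",-LEAN-np.pi);S=o["ee_pos"]-Rs.apply(TL-SL)
    e=Rs.as_euler("ZYX"); return S,e[0],e[1],o
def rows(a,b,n,c=1):
    # a,b=(spout,yaw,tilt)
    p0,R0=tcp(*a)
    for k in range(1,n+1):
        f=k/n; f=f*f*(3-2*f); q,Q=tcp(*[np.array(x)*(1-f)+np.array(y)*f for x,y in zip(a,b)])
        print((list((R0.inv().apply(q-p0)*1000).round(0)+0),list((R0.inv()*Q).as_rotvec().round(3)+0)))
E
python3 - <<'E'
from h import *
S,y,t,o=state();print(S,y,t)
a=(S,y,t);b=(S+[0,0,.13],y,0.);c=(scale(-110,0,200),SY,0.)
rows(a,b,10);print("--");rows(b,c,20);d=(np.array(b[0])*.5+np.array(c[0])*.5,(y+SY)/2,0.);print("second half");rows(d,c,2)
E
```

```text
[0.51478373 0.00861201 0.06491092] -1.4141760399859047 0.00030755575781005184
([np.float64(-2.0), np.float64(0.0), np.float64(-3.0)], [np.float64(0.0), np.float64(0.0), np.float64(0.0)])
([np.float64(-9.0), np.float64(0.0), np.float64(-10.0)], [np.float64(0.0), np.float64(0.0), np.float64(0.0)])
([np.float64(-18.0), np.float64(0.0), np.float64(-21.0)], [np.float64(0.0), np.float64(0.0), np.float64(0.0)])
([np.float64(-29.0), np.float64(0.0), np.float64(-35.0)], [np.float64(0.0), np.float64(0.0), np.float64(0.0)])
([np.float64(-42.0), np.float64(0.0), np.float64(-50.0)], [np.float64(0.0), np.float64(0.0), np.float64(0.0)])
([np.float64(-54.0), np.float64(0.0), np.float64(-64.0)], [np.float64(0.0), np.float64(0.0), np.float64(0.0)])
([np.float64(-66.0), np.float64(0.0), np.float64(-78.0)], [np.float64(0.0), np.float64(0.0), np.float64(0.0)])
([np.float64(-75.0), np.float64(0.0), np.float64(-89.0)], [np.float64(0.0), np.float64(0.0), np.float64(0.0)])
([np.float64(-81.0), np.float64(0.0), np.float64(-97.0)], [np.float64(0.0), np.float64(0.0), np.float64(0.0)])
([np.float64(-84.0), np.fl
[... 1984 characters left out ...]
.float64(-30.0), np.float64(95.0)], [np.float64(-0.278), np.float64(0.0), np.float64(-0.33)])
([np.float64(-125.0), np.float64(-31.0), np.float64(99.0)], [np.float64(-0.288), np.float64(0.0), np.float64(-0.342)])
([np.float64(-128.0), np.float64(-31.0), np.float64(101.0)], [np.float64(-0.294), np.float64(0.0), np.float64(-0.349)])
([np.float64(-129.0), np.float64(-32.0), np.float64(102.0)], [np.float64(-0.296), np.float64(0.0), np.float64(-0.352)])
second half
([np.float64(-31.0), np.float64(-17.0), np.float64(24.0)], [np.float64(-0.074), np.float64(0.0), np.float64(-0.088)])
([np.float64(-63.0), np.float64(-34.0), np.float64(50.0)], [np.float64(-0.148), np.float64(0.0), np.float64(-0.176)])
```

Converted, -99 mm / 750 = -0.132, -97 mm / 750 = -0.1293.

arm_command(
  plan=[
    [[-0.0027,0,-0.004,0,0,0,1],[-0.012,0,-0.0133,0,0,0,1],[-0.024,0,-0.028,0,0,0,1],[-0.0387,0,-0.0467,0,0,0,1],[-0.056,0,-0.0667,0,0,0,1],[-0.072,0,-0.0853,0,0,0,1],[-0.088,0,-0.104,0,0,0,1],[-0.1,0,-0.1187,0,0,0,1],[-0.108,0,-0.1293,0,0,0,1],[-0.112,0,-0.132,0,0,0,1],[-0.112,0,-0.132,0,0,0,1]],
  ],
)

```text
time_s: 12.25
ee_pos: [0.4945, 0.137, 0.2021]
eef_rot: [-3.139, 0.7, 1.729]
force: [0.3, 0.2, -4.4]
grip_width: 0.0319
grip_force: 59.9
```

Converted, -129 mm / 750 = -0.172, -126 mm / 750 = -0.168, -0.352 rad / 3.1416 = -0.112.

arm_command(
  plan=[
    [[-0.0027,-0.0013,0.0027,-0.0016,0,-0.0022,1],[-0.012,-0.0027,0.0093,-0.007,0,-0.0083,1],[-0.0253,-0.0067,0.02,-0.0146,0,-0.0175,1],[-0.0427,-0.0107,0.0333,-0.0245,0,-0.029,1],[-0.0613,-0.016,0.048,-0.0353,0,-0.042,1],[-0.0827,-0.0227,0.0653,-0.0471,0,-0.056,1],[-0.104,-0.0267,0.0827,-0.0589,0,-0.07,1],[-0.1253,-0.032,0.0987,-0.0697,0,-0.0831,1],[-0.144,-0.036,0.1133,-0.0796,0,-0.0945,1],[-0.1587,-0.0387,0.124,-0.0872,0,-0.1035,1],[-0.168,-0.0413,0.132,-0.0923,0,-0.1095,1],[-0.172,-0.0427,0.136,-0.0942,0,-0.112,1]],
  ],
)

```text
time_s: 13.45
ee_pos: [0.4877, -0.0315, 0.2069]
eef_rot: [-3.138, 0.699, 2.19]
force: [0.4, 0.6, -4.1]
grip_width: 0.0317
grip_force: 59.9
```

```bash
python3 - <<'E'
from h import *
S,y,t,o=state();print(S,scale(-110,0,200),y,t,o["qpos"],o["force"],o["time_s"],o["grip_width"])
# pan, remeasured now and earlier depth
a=snap("top");b=snap("side");np.savez("s3.npz",t=a[0],td=a[1],s=b[0],sd=b[1])
j=b[2];u,v=proj(j,scale(0,0,113));print(u,v)
cr=b[0][100:340,290:530] if 0 else b[0][120:360,250:570]
tt=a[0][90:230,270:457]
f=np.hstack([cv2.resize(cr,(413,320)),cv2.resize(tt,(387,320))]);cv2.imwrite("pics/pre.png",f)
for P in (S,scale(-60,0,113),scale(60,0,113),scale(0,60,113),scale(0,-60,113)): print(np.round(proj(j,P),1),np.round(proj(a[2],P),1))
E
```

```text
[ 0.56330034 -0.13811265  0.19944259] [ 0.56441815 -0.13623727  0.2       ] -0.954063194320554 0.0006970838193147699 [ 0.18801189  0.03763939  1.98205864 -0.7958542   0.96262022 -0.01073193] [ 0.44232283  0.60495316 -4.11900061] 13.45 0.0317165760803897
409.4029066042648 268.44489312063286
[357.9 205.3] [364.6 173.8]
[377.1 255. ] [373.6 167.6]
[444.8 283.2] [416.3 136.6]
[421.9 251.7] [378.6 130.9]
[395.3 287.4] [411.7 173.4]
```

View pics/pre.png

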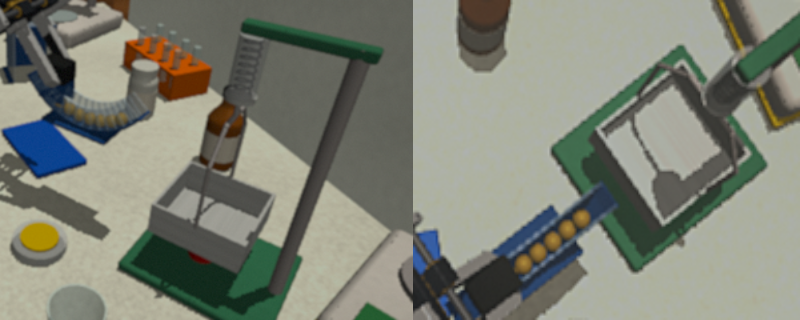

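The side view shows the ball row in the raised scoop at crop (105,115) and the pan rim at (150–275,160–260). The top view shows the spout at crop (605,190), aimed at the middle of the pan's near side.

```bash
python3 - <<'E'
from h import *
np.set_printoptions(suppress=True)
S,y,t,o=state()
a=(S,y,t);b=(scale(-65,0,180),SY,.33);c=(scale(-22,0,147),SY,.40)
def rr(a,b,n):
    p0,R0=tcp(*a)
    for k in range(1,n+1):
        f=k/n;f=f*f*(3-2*f);q,Q=tcp(*[np.array(x)*(1-f)+np.array(z)*f for x,z in zip(a,b)]);print(np.r_[(R0.inv().apply(q-p0)*1000).round(),(R0.inv()*Q).as_rotvec().round(3)].tolist())
rr(a,b,12);print('-');rr(b,c,10)
E
sed -i 's/^def rows.*/def rows(a,b,n):/' h.py
```

```text
[-1.0, 0.0, 0.0, -0.0, 0.006, -0.0]
[-4.0, 0.0, 1.0, -0.0, 0.024, -0.0]
[-8.0, 0.0, 2.0, -0.0, 0.051, -0.0]
[-14.0, 0.0, 3.0, -0.0, 0.085, -0.0]
[-20.0, 1.0, 5.0, -0.0, 0.124, -0.0]
[-27.0, 1.0, 7.0, -0.0, 0.165, -0.0]
[-34.0, 1.0, 10.0, -0.0, 0.205, -0.0]
[-40.0, 1.0, 12.0, -0.0, 0.244, -0.0]
[-46.0, 1.0, 14.0, -0.0, 0.278, -0.0]
[-51.0, 1.0, 16.0, -0.0, 0.305, -0.001]
[-54.0, 2.0, 17.0, -0.0, 0.323, -0.001]
[-56.0, 2.0, 18.0, -0.0, 0.329, -0.001]
-
[-1.0, -0.0, 1.0, 0.0, 0.002, 0.0]
[-4.0, 0.0, 4.0, 0.0, 0.007, -0.0]
[-7.0, 0.0, 9.0, 0.0, 0.015, -0.0]
[-12.0, -0.0, 14.0, 0.0, 0.025, -0.0]
[-17.0, -0.0, 20.0, 0.0, 0.035, -0.0]
[-22.0, 0.0, 26.0, 0.0, 0.045, 0.0]
[-27.0, -0.0, 31.0, 0.0, 0.055, -0.0]
[-31.0, -0.0, 36.0, 0.0, 0.063, -0.0]
[-34.0, 0.0, 39.0, 0.0, 0.068, -0.0]
[-35.0, -0.0, 40.0, 0.0, 0.07, -0.0]
```

Converted, -56 mm / 750 = -0.0747, -54 mm / 750 = -0.072, 0.323 rad / 3.1416 = 0.1028.

arm_command(
  plan=[
    [[-0.0013,0,0,0,0.0019,0,1],[-0.0053,0,0.0013,0,0.0076,0,1],[-0.0107,0,0.0027,0,0.0162,0,1],[-0.0187,0,0.004,0,0.0271,0,1],[-0.0267,0.0013,0.0067,0,0.0395,0,1],[-0.036,0.0013,0.0093,0,0.0525,0,1],[-0.0453,0.0013,0.0133,0,0.0653,0,1],[-0.0533,0.0013,0.016,0,0.0777,0,1],[-0.0613,0.0013,0.0187,0,0.0885,0,1],[-0.068,0.0013,0.0213,0,0.0971,0,1],[-0.072,0.0027,0.0227,0,0.1028,0,1],[-0.0747,0.0027,0.024,0,0.105,0,1]],
  ],
)

```text
time_s: 14.75
ee_pos: [0.522, -0.0735, 0.2294]
eef_rot: [-3.139, 0.368, 2.188]
force: [-0.6, -0.1, -3.8]
grip_width: 0.0317
grip_force: 59.9
```

Converted, 40 mm / 750 = 0.0533, 39 mm / 750 = 0.052, 0.07 rad / 3.1416 = 0.0223.

arm_command(
  plan=[
    [[-0.0013,0,0.0013,0,0.0006,0,1],[-0.0053,0,0.0053,0,0.0022,0,1],[-0.0093,0,0.012,0,0.0048,0,1],[-0.016,0,0.0187,0,0.008,0,1],[-0.0227,0,0.0267,0,0.0111,0,1],[-0.0293,0,0.0347,0,0.0143,0,1],[-0.036,0,0.0413,0,0.0175,0,1],[-0.0413,0,0.048,0,0.0201,0,1],[-0.0453,0,0.052,0,0.0216,0,1],[-0.0467,0,0.0533,0,0.0223,0,1],[-0.0467,0,0.0533,0,0.0223,0,1]],
  ],
)

```text
time_s: 15.85
ee_pos: [0.5489, -0.1121, 0.2048]
eef_rot: [-3.14, 0.299, 2.187]
force: [-0.6, 0.3, -3.7]
grip_width: 0.0319
grip_force: 59.9
```

```bash
cat > look.py <<'E'
from h import *
def pan(b,i):
    # rim height from depth: median z of pan pixels' highest along near wall
    return 0
def look(name=None):
    S,y,t,o=state(); A=PAN; d=R.from_euler("z",SY).inv().apply(S-PAN)*1000
    b=snap("side");a=snap("top");np.savez("cur.npz",s=b[0],sd=b[1],t=a[0],td=a[1])
    # rim heights: top camera, points inside the pan's footprint on the far rim (+x wall)
    i=a[2];V,U=np.mgrid[100:215,335:445];D=a[1][V,U];P=np.stack([pt(i,u,v,dd) for u,v,dd in zip(U.ravel(),V.ravel(),D.ravel())])
    L=R.from_euler("z",SY).inv().apply(P-PAN)*1000
    ok=(D.ravel()>0)
    rim=L[ok&(np.abs(L[:,1])<62)&(np.abs(L[:,1])>53)&(np.abs(L[:,0])<45)&(L[:,2]>60)&(L[:,2]<125)]
    flo=L[ok&(np.abs(L[:,1])<45)&(L[:,0]>5)&(L[:,0]<48)&(L[:,2]>30)&(L[:,2]<100)]
    hsv=cv2.cvtColor(a[0],cv2.COLOR_BGR2HSV)[100:215,335:445];m=cv2.inRange(hsv,(12,110,50),(28,255,255))
    n,_,st,ce=cv2.connectedComponentsWithStats(m)
    hs=cv2.cvtColor(b[0],cv2.COLOR_BGR2HSV);ms=cv2.inRange(hs,(10,110,50),(28,255,255))
    n2,_,s2,c2=cv2.connectedComponentsWithStats(ms)
    print("t",round(o["time_s"],2),"spout",d.round(1),"yaw",round(y,3),"tilt",round(t,3),"F",o["force"].round(1),"rim90",np.percentile(rim[:,2],[50,90]).round(1) if len(rim) else None,"floor",np.median(flo[:,2]).round(1) if len(flo) else None)
    print("top blobs",[(int(q[4]),int(e[0]+335),int(e[1]+100)) for q,e in zip(st[1:],ce[1:]) if q[4]>2])
    print("side blobs",[(int(q[4]),int(e[0]),int(e[1])) for q,e in zip(s2[1:],c2[1:]) if q[4]>2 and e[0]>280])
    if name:
        f=np.hstack([cv2.resize(b[0][150:350,330:490],(400,500)),cv2.resize(a[0][90:230,333:445],(400,500))]);cv2.imwrite("pics/"+name,f)
if __name__=="__main__":
    import sys; look(sys.argv[1] if len(sys.argv)>1 else None)
E
python3 look.py p1.png
```

```text
t 15.85 spout [-21.3   1.1 146.9] yaw -0.956 tilt 0.401 F [-0.6  0.3 -3.7] rim90 [101.8 114. ] floor 71.8
top blobs [(39, 425, 105), (55, 440, 135), (3, 346, 153), (11, 385, 160), (3, 369, 168)]
side blobs [(671, 350, 37), (64, 346, 99), (110, 339, 127), (40, 353, 131), (41, 335, 140), (1516, 381, 171), (287, 415, 207), (133, 426, 215), (5, 339, 216), (12, 343, 221), (7, 350, 226), (19, 354, 228), (23, 359, 233), (17, 371, 238), (5, 366, 236), (22, 378, 241), (21, 402, 240), (9, 385, 243), (15, 390, 242), (59, 416, 244), (336, 492, 383)]
```

View pics/p1.png

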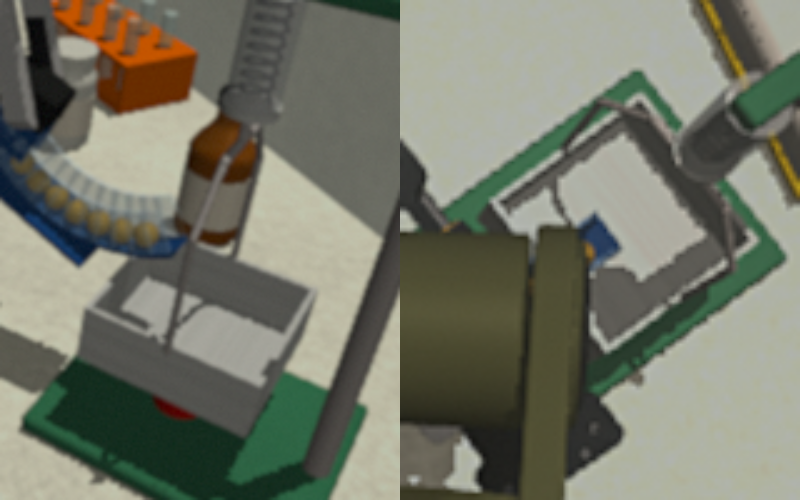

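The side view shows a row of balls in the channel (crop (20,160)–(148,233)) with the first ball just behind the spout at (185,245), over the raised, empty pan. I'll tip about the spout in small steps, looking after each one.

```bash
python3 - <<'E'
s=open("look.py").read()
a=s.index('    print("top blobs"');b=s.index('    if name:')
s=s[:a]+'''    B=[(int(q[4]),int(e[0]),int(e[1])) for q,e in zip(s2[1:],c2[1:]) if q[4]>2]
    print("scoop",sorted([x for x in B if 330<x[1]<425 and 222<x[2]<254],key=lambda x:x[1])[-4:],"pan",[x for x in B if 365<x[1]<460 and 254<=x[2]<330],"toppan",[(int(q[4]),int(e[0]+335),int(e[1]+100)) for q,e in zip(st[1:],ce[1:]) if q[4]>2 and 120<e[1]+100<185 and e[0]+335<425])
'''+s[b:]
open("look.py","w").write(s)
E
python3 look.py
```

```text
t 15.95 spout [-21.5   1.3 147.2] yaw -0.955 tilt 0.401 F [-1.2 -0.  -3.5] rim90 [100.5 113.7] floor 71.7
scoop [(8, 385, 242), (15, 390, 242), (20, 402, 240), (60, 416, 244)] pan [] toppan [(13, 385, 160), (3, 369, 167)]
```

Converted, -4.6 mm / 750 = -0.0061, -3.7 mm / 750 = -0.0049, 0.05 rad / 3.1416 = 0.0159.

arm_command(
  plan=[
    [[-0.0013,0,-0.0013,0,0.0032,0,1],[-0.0027,0,-0.0027,0,0.0064,0,1],[-0.0036,0,-0.0037,0,0.0095,0,1],[-0.0049,0,-0.0049,0,0.0127,0,1],[-0.0061,0,-0.0061,0,0.0159,0,1],[-0.0061,0,-0.0061,0,0.0159,0,1]],
  ],
)

```text
time_s: 16.65
ee_pos: [0.5508, -0.1147, 0.2108]
eef_rot: [-3.14, 0.249, 2.187]
force: [-0.9, -0.2, -3.5]
grip_width: 0.0316
grip_force: 59.9
```

```bash
python3 look.py
```

```text
t 16.65 spout [-21.1   1.2 147.1] yaw -0.956 tilt 0.451 F [-0.9 -0.2 -3.5] rim90 [103.7 114. ] floor 71.8
scoop [(6, 385, 242), (20, 391, 242), (20, 402, 240), (59, 416, 244)] pan [] toppan []
```

Converted, -2.8 mm / 750 = -0.0037, -2.7 mm / 750 = -0.0036, 0.03 rad / 3.1416 = 0.0095.

arm_command(
  plan=[
    [[-0.0013,0,-0.0013,0,0.0032,0,1],[-0.0027,0,-0.0027,0,0.0064,0,1],[-0.0036,0,-0.0037,0,0.0095,0,1],[-0.0036,0,-0.0037,0,0.0095,0,1]],
  ],
)

```text
time_s: 17.15
ee_pos: [0.5519, -0.1162, 0.2142]
eef_rot: [-3.14, 0.219, 2.187]
force: [0.4, 0.1, -3.6]
grip_width: 0.0319
grip_force: 59.9
```

```bash
python3 look.py
```

```text
t 17.15 spout [-21.1   1.2 147.1] yaw -0.956 tilt 0.481 F [ 0.4  0.1 -3.6] rim90 [109.1 114.8] floor 71.8
scoop [(9, 384, 239), (28, 392, 241), (20, 402, 240), (59, 416, 244)] pan [] toppan []
```

Converted, -2 mm / 750 = -0.0027, -1 mm / 750 = -0.0013, 0.02 rad / 3.1416 = 0.0064.

arm_command(
  plan=[
    [[-0.0013,0,-0.0013,0,0.0032,0,1],[-0.0027,0,-0.0027,0,0.0064,0,1],[-0.0027,0,-0.0027,0,0.0064,0,1],[-0.0027,0,-0.0027,0,0.0064,0,1]],
  ],
)

```text
time_s: 17.65
ee_pos: [0.5526, -0.1173, 0.2163]
eef_rot: [-3.14, 0.199, 2.187]
force: [0.3, -0.2, -3.3]
grip_width: 0.0318
grip_force: 59.9
```

```bash
python3 look.py
```

```text
t 17.65 spout [-21.1   1.2 147.1] yaw -0.956 tilt 0.501 F [ 0.3 -0.2 -3.3] rim90 [109.7 114.2] floor 71.7
scoop [(17, 384, 240), (37, 393, 242), (20, 402, 240), (58, 416, 244)] pan [] toppan []
```

Converted, -2 mm / 750 = -0.0027, -1 mm / 750 = -0.0013, 0.02 rad / 3.1416 = 0.0064.

arm_command(
  plan=[
    [[-0.0013,0,-0.0013,0,0.0032,0,1],[-0.0027,0,-0.0027,0,0.0064,0,1],[-0.0027,0,-0.0027,0,0.0064,0,1],[-0.0027,0,-0.0027,0,0.0064,0,1]],
  ],
)

```text
time_s: 18.15
ee_pos: [0.5536, -0.1186, 0.2187]
eef_rot: [-3.14, 0.179, 2.187]
force: [0.1, 0.3, -4.7]
grip_width: 0.0317
grip_force: 59.9
```

```bash
python3 look.py
```

```text
t 18.15 spout [-21.    1.2 147.2] yaw -0.956 tilt 0.521 F [ 0.1  0.3 -4.7] rim90 [110.1 114.1] floor 71.6
scoop [(19, 385, 239), (44, 393, 242), (18, 403, 240), (59, 416, 244)] pan [] toppan []
```

Converted, -2 mm / 750 = -0.0027, -1 mm / 750 = -0.0013, 0.02 rad / 3.1416 = 0.0064.

arm_command(
  plan=[
    [[-0.0013,0,-0.0013,0,0.0032,0,1],[-0.0027,0,-0.0027,0,0.0064,0,1],[-0.0027,0,-0.0027,0,0.0064,0,1],[-0.0027,0,-0.0027,0,0.0064,0,1]],
  ],
)

```text
time_s: 18.65
ee_pos: [0.5545, -0.1199, 0.221]
eef_rot: [-3.14, 0.159, 2.187]
force: [-0.5, -0.6, -3.6]
grip_width: 0.0316
grip_force: 59.9
```

```bash
python3 look.py; python3 -c "
from h import *
print(proj(cams.camera_info('side'),state()[0]))"
```

```text
t 18.65 spout [-20.8   1.2 147.4] yaw -0.956 tilt 0.541 F [-0.5 -0.6 -3.6] rim90 [110.7 114. ] floor 73.2
scoop [(22, 385, 239), (52, 395, 241), (18, 402, 240), (60, 416, 244)] pan [] toppan []
(np.float64(401.6172087867009), np.float64(247.47953165854506))
```

Converted, -2 mm / 750 = -0.0027, -1 mm / 750 = -0.0013, 0.02 rad / 3.1416 = 0.0064.

arm_command(
  plan=[
    [[-0.0013,0,-0.0013,0,0.0032,0,1],[-0.0027,0,-0.0027,0,0.0064,0,1],[-0.0027,0,-0.0027,0,0.0064,0,1],[-0.0027,0,-0.0027,0,0.0064,0,1]],
  ],
)

```text
time_s: 19.15
ee_pos: [0.5554, -0.1213, 0.2233]
eef_rot: [-3.14, 0.139, 2.187]
force: [-0.6, 0.2, -4.2]
grip_width: 0.0317
grip_force: 59.9
```

```bash
python3 look.py p2.png
```

```text
t 19.15 spout [-20.7   1.1 147.5] yaw -0.956 tilt 0.561 F [-0.6  0.2 -4.2] rim90 [111.9 115.2] floor None
scoop [(13, 378, 237), (24, 386, 240), (79, 397, 241), (59, 416, 244)] pan [] toppan []
```

View pics/p2.png

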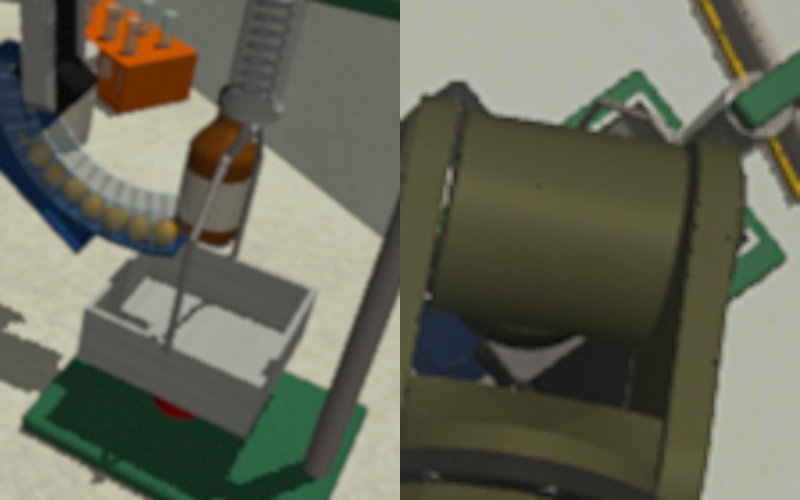

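The side view shows the front ball (crop (166,232)) about 5 px short of the spout, and the pan still up and empty. The arm now hides the pan from the top camera, so I'll track the pan by template matching in the side view.

```bash
cat > look.py <<'E'
from h import *
import sys
ref=np.load("s3.npz")["s"]
def look(name=None):
    S,y,t,o=state(); d=R.from_euler("z",SY).inv().apply(S-PAN)*1000
    b=snap("side")[0]; T=ref[285:330,362:432]; r=cv2.matchTemplate(b[275:350,357:437],T,cv2.TM_CCOEFF_NORMED);_,mx,_,p=cv2.minMaxLoc(r)
    hs=cv2.cvtColor(b,cv2.COLOR_BGR2HSV);ms=cv2.inRange(hs,(10,110,50),(28,255,255))
    n2,_,s2,c2=cv2.connectedComponentsWithStats(ms)
    B=[(int(q[4]),int(e[0]),int(e[1])) for q,e in zip(s2[1:],c2[1:]) if q[4]>2]
    red=cv2.inRange(hs,(0,150,60),(6,255,255))[300:335,380:425].sum()//255
    print("t",round(o["time_s"],2),"spout",d.round(1),"tilt",round(t,3),"F",o["force"].round(1),"pan shift px",p[0]-5,p[1]-10,round(mx,2),"red",red)
    print("scoop",sorted([x for x in B if 330<x[1]<425 and 210<x[2]<254],key=lambda x:x[1])[-6:],"pan",[x for x in B if 365<x[1]<460 and 254<=x[2]<330])
    if name: cv2.imwrite("pics/"+name,cv2.resize(b[150:350,290:490],(500,500)))
if __name__=="__main__": look(sys.argv[1] if len(sys.argv)>1 else None)
E
python3 look.py
```

```text
t 19.25 spout [-20.8   1.2 147.5] tilt 0.561 F [ 0.2 -0.1 -4.4] pan shift px 0 0 1.0 red 50
scoop [(26, 367, 231), (12, 373, 235), (15, 378, 237), (25, 386, 240), (83, 397, 241), (60, 416, 244)] pan []
```

Converted, -2 mm / 750 = -0.0027, -1 mm / 750 = -0.0013, 0.02 rad / 3.1416 = 0.0064.

arm_command(
  plan=[
    [[-0.0013,0,-0.0013,0,0.0032,0,1],[-0.0027,0,-0.0027,0,0.0064,0,1],[-0.0027,0,-0.0027,0,0.0064,0,1],[-0.0027,0,-0.0027,0,0.0064,0,1]],
  ],
)

```text
time_s: 19.7
ee_pos: [0.5564, -0.1227, 0.2256]
eef_rot: [-3.14, 0.119, 2.187]
force: [-0.3, -0.4, -4.5]
grip_width: 0.0315
grip_force: 59.9
```

```bash
python3 look.py
```

```text
t 19.7 spout [-20.5   1.1 147.6] tilt 0.581 F [-0.3 -0.4 -4.5] pan shift px 0 0 1.0 red 54
scoop [(28, 367, 231), (8, 374, 235), (17, 379, 236), (26, 386, 239), (79, 398, 241), (59, 416, 244)] pan []
```

Converted, -2 mm / 750 = -0.0027, -1 mm / 750 = -0.0013, 0.02 rad / 3.1416 = 0.0064.

arm_command(
  plan=[
    [[-0.0013,0,-0.0013,0,0.0032,0,1],[-0.0027,0,-0.0027,0,0.0064,0,1],[-0.0027,0,-0.0027,0,0.0064,0,1],[-0.0027,0,-0.0027,0,0.0064,0,1]],
  ],
)

```text
time_s: 20.15
ee_pos: [0.5575, -0.1241, 0.2278]
eef_rot: [-3.14, 0.099, 2.187]
force: [0.0, -0.2, -3.7]
grip_width: 0.0319
grip_force: 59.9
```

```bash
python3 look.py
```

```text
t 20.15 spout [-20.3   1.2 147.8] tilt 0.601 F [ 0.  -0.2 -3.7] pan shift px 0 0 1.0 red 57
scoop [(27, 368, 230), (5, 374, 234), (20, 379, 236), (20, 386, 239), (76, 399, 241), (60, 416, 244)] pan []
```

Converted, -2 mm / 750 = -0.0027, -1.7 mm / 750 = -0.0023, 0.02 rad / 3.1416 = 0.0064.

arm_command(
  plan=[
    [[-0.0013,0,-0.0011,0,0.0032,0,1],[-0.0027,0,-0.0023,0,0.0064,0,1],[-0.0027,0,-0.0023,0,0.0064,0,1],[-0.0027,0,-0.0023,0,0.0064,0,1]],
  ],
)

```text
time_s: 20.6
ee_pos: [0.5585, -0.1256, 0.2297]
eef_rot: [-3.14, 0.079, 2.187]
force: [0.3, 0.2, -3.6]
grip_width: 0.0318
grip_force: 59.9
```

```bash
python3 look.py
```

```text
t 20.6 spout [-20.1   1.2 147.6] tilt 0.621 F [ 0.3  0.2 -3.6] pan shift px 0 0 1.0 red 55
scoop [(15, 373, 232), (26, 380, 237), (12, 387, 239), (16, 393, 240), (76, 401, 242), (60, 416, 244)] pan []
```

Converted, -2 mm / 750 = -0.0027, -1.8 mm / 750 = -0.0024, 0.02 rad / 3.1416 = 0.0064.

arm_command(
  plan=[
    [[-0.0013,0,-0.0012,0,0.0032,0,1],[-0.0027,0,-0.0024,0,0.0064,0,1],[-0.0027,0,-0.0024,0,0.0064,0,1],[-0.0027,0,-0.0024,0,0.0064,0,1]],
  ],
)

```text
time_s: 21.05
ee_pos: [0.5596, -0.1271, 0.2316]
eef_rot: [-3.14, 0.059, 2.187]
force: [-0.7, -0.4, -3.9]
grip_width: 0.0315
grip_force: 59.9
```

```bash
python3 look.py
```

```text
t 21.05 spout [-19.9   1.2 147.5] tilt 0.641 F [-0.7 -0.4 -3.9] pan shift px 0 0 1.0 red 54
scoop [(15, 368, 228), (29, 374, 233), (12, 381, 237), (14, 386, 238), (99, 399, 242), (59, 416, 244)] pan []
```

Converted, -2 mm / 750 = -0.0027, -1.8 mm / 750 = -0.0024, 0.02 rad / 3.1416 = 0.0064.

arm_command(
  plan=[
    [[-0.0013,0,-0.0012,0,0.0032,0,1],[-0.0027,0,-0.0024,0,0.0064,0,1],[-0.0027,0,-0.0024,0,0.0064,0,1],[-0.0027,0,-0.0024,0,0.0064,0,1]],
  ],
)

```text
time_s: 21.5
ee_pos: [0.5607, -0.1286, 0.2335]
eef_rot: [-3.14, 0.039, 2.187]
force: [-0.3, 0.3, -3.7]
grip_width: 0.032
grip_force: 59.9
```

```bash
python3 look.py p3.png
```

```text
t 21.5 spout [-19.7   1.2 147.5] tilt 0.661 F [-0.3  0.3 -3.7] pan shift px 1 1 0.94 red 53
scoop [(26, 374, 232), (17, 381, 235), (9, 386, 237), (25, 394, 240), (68, 402, 242), (59, 416, 244)] pan [(42, 402, 280), (67, 411, 285)]
```

View pics/p3.png

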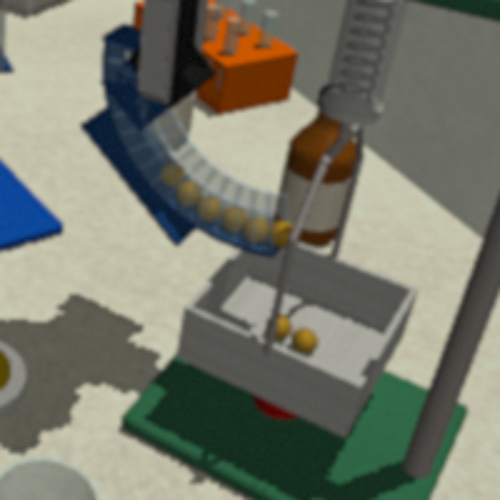

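The side view shows 2 balls in the pan (crop (282,327) and (305,340)), 6 left in the scoop with the front one at the lip, and the pan still up. I'll ease back a little and wait to see whether it sinks.

Converted, 2.8 mm / 750 = 0.0037, 2.7 mm / 750 = 0.0036, -0.03 rad / 3.1416 = -0.0095.

arm_command(
  plan=[
    [[0.0013,0,0.0012,0,-0.0032,0,1],[0.0027,0,0.0024,0,-0.0064,0,1],[0.0037,0,0.0036,0,-0.0095,0,1],[0.0037,0,0.0036,0,-0.0095,0,1],[0.0037,0,0.0036,0,-0.0095,0,1],[0.0037,0,0.0036,0,-0.0095,0,1],[0.0037,0,0.0036,0,-0.0095,0,1],[0.0037,0,0.0036,0,-0.0095,0,1],[0.0037,0,0.0036,0,-0.0095,0,1],[0.0037,0,0.0036,0,-0.0095,0,1]],
  ],
)

```text
time_s: 22.55
ee_pos: [0.5591, -0.1263, 0.2307]
eef_rot: [-3.14, 0.069, 2.187]
force: [-0.0, 1.2, -2.1]
grip_width: 0.0317
grip_force: 59.9
```

```bash
python3 look.py
```

```text
t 22.55 spout [-20.    1.2 147.7] tilt 0.631 F [-0.   1.2 -2.1] pan shift px 0 0 0.94 red 52
scoop [(21, 363, 224), (25, 368, 230), (24, 380, 236), (18, 387, 238), (83, 398, 241), (59, 416, 244)] pan [(68, 391, 275), (27, 402, 278), (66, 425, 293)]
```

```bash
cat > asc.py <<'E'
from h import *
b=snap("side")[0];hs=cv2.cvtColor(b,cv2.COLOR_BGR2HSV);m=cv2.inRange(hs,(8,90,50),(28,255,255))>0
for (y0,y1,x0,x1) in ((212,250,345,410),(266,300,380,440)):
    print(y0,x0)
    for r in m[y0:y1:2,x0:x1]: print("".join(".#"[int(k)] for k in r))
E
python3 asc.py; python3 look.py
```

```text
212 345
...............................................................##
................................................................#
................................................................#
..............................................................###
.................................................................
...............######............................................
.................#####...........................................
................#####............................................
................###...######.....................................
.....................########....................................
.....................######.##...................................
......................###...##########...........................
..............................##.#####....####...................
.................................#####...####..##..#######.......
.................................###.....####..###############...
.........................................####...#############....
....................................
[... 754 characters left out ...]
.........................
............................................................
............................................................
..........................................#######...........
.........................................#########..........
.........................................##########.........
..........................................########..........
..............................................###...........
t 22.65 spout [-20.    1.2 147.7] tilt 0.631 F [ 0.3  0.6 -2.9] pan shift px 0 0 0.94 red 52
scoop [(24, 369, 230), (3, 375, 234), (25, 380, 236), (19, 387, 238), (82, 399, 241), (59, 416, 244)] pan [(66, 391, 274), (26, 402, 278), (66, 425, 293)]
```

The mask shows 3 balls in the pan (391,274), (402,278), (425,293) and 5 in the scoop. The pan hasn't moved, so I go on.

Converted, -2 mm / 750 = -0.0027, -1.8 mm / 750 = -0.0024, 0.02 rad / 3.1416 = 0.0064.

arm_command(
  plan=[
    [[-0.0013,0,-0.0012,0,0.0032,0,1],[-0.0027,0,-0.0024,0,0.0064,0,1],[-0.0027,0,-0.0024,0,0.0064,0,1],[-0.0027,0,-0.0024,0,0.0064,0,1],[-0.0027,0,-0.0024,0,0.0064,0,1],[-0.0027,0,-0.0024,0,0.0064,0,1]],
  ],
)

```text
time_s: 23.3
ee_pos: [0.5601, -0.1278, 0.2327]
eef_rot: [-3.14, 0.049, 2.187]
force: [0.5, -0.1, -3.5]
grip_width: 0.0318
grip_force: 59.9
```

```bash
python3 look.py
```

```text
t 23.3 spout [-19.9   1.2 147.6] tilt 0.651 F [ 0.5 -0.1 -3.5] pan shift px 0 0 0.94 red 51
scoop [(26, 369, 229), (5, 375, 234), (24, 380, 236), (17, 387, 238), (76, 399, 241), (60, 416, 244)] pan [(68, 391, 275), (26, 402, 278), (67, 425, 293), (3, 394, 314)]
```

Converted, -2 mm / 750 = -0.0027, -1.8 mm / 750 = -0.0024, 0.02 rad / 3.1416 = 0.0064.

arm_command(
  plan=[
    [[-0.0007,0,-0.0007,0,0.0016,0,1],[-0.0013,0,-0.0012,0,0.0032,0,1],[-0.002,0,-0.0019,0,0.0048,0,1],[-0.0027,0,-0.0024,0,0.0064,0,1],[-0.0027,0,-0.0024,0,0.0064,0,1]],
  ],
)

```text
time_s: 23.85
ee_pos: [0.5614, -0.1296, 0.2346]
eef_rot: [-3.14, 0.029, 2.187]
force: [-0.4, 0.0, -3.2]
grip_width: 0.0318
grip_force: 59.9
```

```bash
python3 look.py
```

```text
t 23.85 spout [-19.5   1.2 147.5] tilt 0.671 F [-0.4  0.  -3.2] pan shift px 0 0 0.94 red 53
scoop [(24, 369, 229), (4, 376, 233), (23, 381, 235), (22, 388, 238), (80, 399, 241), (59, 416, 244)] pan [(68, 391, 274), (26, 402, 278), (66, 425, 293), (3, 394, 314)]
```

Converted, -1.8 mm / 750 = -0.0024, -1.4 mm / 750 = -0.0019, 0.02 rad / 3.1416 = 0.0064.

arm_command(
  plan=[
    [[-0.0007,0,-0.0007,0,0.0016,0,1],[-0.0012,0,-0.0012,0,0.0032,0,1],[-0.0019,0,-0.0019,0,0.0048,0,1],[-0.0024,0,-0.0024,0,0.0064,0,1],[-0.0024,0,-0.0024,0,0.0064,0,1]],
  ],
)

```text
time_s: 24.4
ee_pos: [0.5624, -0.1309, 0.2364]
eef_rot: [-3.14, 0.009, 2.187]
force: [-1.2, 0.0, -2.3]
grip_width: 0.0318
grip_force: 59.9
```

```bash
python3 look.py
```

```text
t 24.4 spout [-19.5   1.2 147.4] tilt 0.691 F [-1.2  0.  -2.3] pan shift px 0 0 0.94 red 55
scoop [(28, 370, 228), (4, 376, 233), (24, 381, 235), (21, 388, 237), (80, 399, 241), (60, 416, 244)] pan [(67, 391, 274), (26, 402, 278), (65, 425, 293)]
```

Converted, -1.8 mm / 750 = -0.0024, -1.7 mm / 750 = -0.0023, 0.02 rad / 3.1416 = 0.0064.

arm_command(
  plan=[
    [[-0.0007,0,-0.0005,0,0.0016,0,1],[-0.0012,0,-0.0011,0,0.0032,0,1],[-0.0019,0,-0.0017,0,0.0048,0,1],[-0.0024,0,-0.0023,0,0.0064,0,1],[-0.0024,0,-0.0023,0,0.0064,0,1]],
  ],
)

```text
time_s: 24.95
ee_pos: [0.5634, -0.1324, 0.2382]
eef_rot: [-3.14, -0.011, 2.187]
force: [-0.4, -0.2, -3.4]
grip_width: 0.0319
grip_force: 59.9
```

```bash
python3 look.py
```

```text
t 24.95 spout [-19.5   1.2 147.3] tilt 0.711 F [-0.4 -0.2 -3.4] pan shift px 0 0 0.94 red 54
scoop [(23, 365, 222), (26, 370, 228), (24, 381, 235), (16, 388, 237), (81, 400, 241), (60, 416, 244)] pan [(67, 391, 274), (26, 402, 278), (66, 425, 293)]
```

Converted, -1.8 mm / 750 = -0.0024, -1.7 mm / 750 = -0.0023, 0.02 rad / 3.1416 = 0.0064.

arm_command(
  plan=[
    [[-0.0007,0,-0.0005,0,0.0016,0,1],[-0.0012,0,-0.0011,0,0.0032,0,1],[-0.0019,0,-0.0017,0,0.0048,0,1],[-0.0024,0,-0.0023,0,0.0064,0,1],[-0.0024,0,-0.0023,0,0.0064,0,1]],
  ],
)

```text
time_s: 25.5
ee_pos: [0.5644, -0.1339, 0.2398]
eef_rot: [-3.14, -0.031, 2.187]
force: [0.3, 0.6, -3.6]
grip_width: 0.0318
grip_force: 59.9
```

```bash
python3 look.py
```

```text
t 25.5 spout [-19.5   1.2 147.1] tilt 0.731 F [ 0.3  0.6 -3.6] pan shift px 0 0 0.94 red 55
scoop [(23, 370, 227), (4, 375, 230), (28, 382, 235), (15, 389, 237), (84, 400, 241), (59, 416, 244)] pan [(67, 391, 274), (27, 402, 278), (65, 425, 293)]
```

Converted, -1.8 mm / 750 = -0.0024, -1.2 mm / 750 = -0.0016, 0.02 rad / 3.1416 = 0.0064.

arm_command(
  plan=[
    [[-0.0007,0,-0.0005,0,0.0016,0,1],[-0.0012,0,-0.0011,0,0.0032,0,1],[-0.0019,0,-0.0016,0,0.0048,0,1],[-0.0024,0,-0.0021,0,0.0064,0,1],[-0.0024,0,-0.0021,0,0.0064,0,1]],
  ],
)

```text
time_s: 26.05
ee_pos: [0.5655, -0.1354, 0.2414]
eef_rot: [-3.14, -0.051, 2.187]
force: [-0.4, -0.3, -2.9]
grip_width: 0.0317
grip_force: 59.9
```

```bash
python3 look.py
```

```text
t 26.05 spout [-19.6   1.2 146.7] tilt 0.751 F [-0.4 -0.3 -2.9] pan shift px 0 0 0.94 red 54
scoop [(24, 371, 226), (23, 376, 232), (4, 381, 234), (27, 388, 238), (68, 399, 240), (109, 413, 247)] pan [(66, 391, 274), (26, 402, 278), (66, 425, 293)]
```

The fourth ball is falling (413,247). I'll ease back slightly and wait.

Converted, 2.7 mm / 750 = 0.0036, 2.5 mm / 750 = 0.0033, -0.03 rad / 3.1416 = -0.0095.

arm_command(
  plan=[
    [[0.0012,0,0.0011,0,-0.0032,0,1],[0.0024,0,0.0023,0,-0.0064,0,1],[0.0036,0,0.0033,0,-0.0095,0,1],[0.0036,0,0.0033,0,-0.0095,0,1],[0.0036,0,0.0033,0,-0.0095,0,1],[0.0036,0,0.0033,0,-0.0095,0,1]],
  ],
)

```text
time_s: 26.7
ee_pos: [0.5638, -0.133, 0.2391]
eef_rot: [-3.14, -0.021, 2.187]
force: [0.7, -0.3, -1.7]
grip_width: 0.0321
grip_force: 59.9
```

```bash
python3 look.py
```

```text
t 26.7 spout [-19.7   1.2 147.2] tilt 0.721 F [ 0.7 -0.3 -1.7] pan shift px 3 12 0.76 red 0
scoop [(22, 376, 231), (9, 382, 235), (20, 388, 238), (73, 399, 241), (55, 417, 244)] pan [(76, 389, 283), (92, 404, 290), (139, 420, 301)]
```

The pan has dropped: it shifted 12 px and the red stop is covered. I'll tip back now.

Converted, 32 mm / 750 = 0.0427, 22.3 mm / 750 = 0.0297, -0.3 rad / 3.1416 = -0.0955.

arm_command(
  plan=[
    [[0.0029,0,0.0033,0,-0.008,0,1],[0.0087,0,0.0099,0,-0.0239,0,1],[0.0141,0,0.0168,0,-0.0398,0,1],[0.0189,0,0.024,0,-0.0557,0,1],[0.0235,0,0.0312,0,-0.0716,0,1],[0.0277,0,0.0387,0,-0.0875,0,1],[0.0297,0,0.0427,0,-0.0955,0,1],[0.0297,0,0.0427,0,-0.0955,0,1]],
  ],
)

```text
time_s: 27.55
ee_pos: [0.55, -0.1136, 0.2071]
eef_rot: [-3.139, 0.279, 2.189]
force: [0.2, -0.6, -2.4]
grip_width: 0.0313
grip_force: 59.9
```

```bash
python3 look.py; python3 asc.py; python3 - <<'E'
from h import *
S,y,t,o=state();print(S,y,t)
p0,R0=tcp(S,y,t)
def rr(a,b,n):
    p0,R0=tcp(*a)
    for k in range(1,n+1):
        f=k/n;f=f*f*(3-2*f);q,Q=tcp(*[np.array(x)*(1-f)+np.array(z)*f for x,z in zip(a,b)]);print(np.r_[(R0.inv().apply(q-p0)*1000).round(),(R0.inv()*Q).as_rotvec().round(3)].tolist())
b=(scale(-75,0,185),SY,.25);c=(scale(-110,0,200),SY,0.)
rr((S,y,t),b,10);print('-');rr(b,c,6);print('-')
d=(np.array([.51478,.00861,.0649+.13]),-1.4142,0.);rr(c,d,12)
E
```

```text
t 27.55 spout [-20.5   1.3 147. ] tilt 0.421 F [ 0.2 -0.6 -2.4] pan shift px 3 12 0.76 red 0
scoop [(17, 365, 234), (25, 372, 238), (8, 379, 240), (14, 384, 241), (29, 403, 240), (55, 417, 244)] pan [(75, 389, 283), (95, 404, 290), (140, 420, 301)]
212 345
................................................................#
................................................................#
................................................................#
.............................................................##.#
.................................................................
.................................................................
.................................................................
.................................................................
.................................................................
.................##..............................................
...............########..........................................
...............###..####.........................................
................#..#####..####.....................
[... 1924 characters left out ...]
, -0.001]
-
[3.0, -0.0, -0.0, -0.0, -0.019, 0.0]
[12.0, -0.0, -1.0, -0.0, -0.065, 0.0]
[23.0, 0.0, -2.0, 0.0, -0.125, 0.0]
[33.0, 0.0, -2.0, -0.0, -0.185, 0.0]
[41.0, -0.0, -2.0, 0.0, -0.231, 0.0]
[44.0, -0.0, -2.0, -0.0, -0.25, 0.0]
-
[2.0, 2.0, -2.0, 0.006, -0.0, 0.007]
[9.0, 8.0, -7.0, 0.022, 0.0, 0.026]
[18.0, 16.0, -14.0, 0.046, 0.0, 0.055]
[29.0, 27.0, -23.0, 0.077, 0.0, 0.091]
[42.0, 39.0, -33.0, 0.111, 0.0, 0.132]
[55.0, 51.0, -43.0, 0.148, 0.0, 0.176]
[68.0, 64.0, -53.0, 0.185, -0.0, 0.219]
[80.0, 76.0, -62.0, 0.219, 0.0, 0.26]
[90.0, 86.0, -70.0, 0.25, 0.0, 0.297]
[98.0, 94.0, -76.0, 0.274, 0.0, 0.326]
[103.0, 99.0, -81.0, 0.29, 0.0, 0.345]
[105.0, 101.0, -82.0, 0.296, -0.0, 0.352]
```

Converted, 57 mm / 750 = 0.076, 55 mm / 750 = 0.0733, -0.111 rad / 3.1416 = -0.0353.

arm_command(
  plan=[
    [[0.0027,0,-0.0013,0,-0.0016,0,1],[0.008,0,-0.0053,0,-0.0057,0,1],[0.0173,0,-0.0093,0,-0.0118,0,1],[0.0267,-0.0013,-0.016,0,-0.0191,0,1],[0.0387,-0.0013,-0.0227,0,-0.0274,0,1],[0.0493,-0.0013,-0.0293,0,-0.0353,0,1],[0.06,-0.0013,-0.036,0,-0.0427,0,1],[0.068,-0.0013,-0.04,0,-0.0487,0,1],[0.0733,-0.0013,-0.044,0,-0.0528,0,1],[0.076,-0.0013,-0.0453,0,-0.0544,0,1]],
  ],
)

```text
time_s: 28.65
ee_pos: [0.5123, -0.0618, 0.2248]
eef_rot: [-3.14, 0.451, 2.188]
force: [-0.8, 0.3, -2.9]
grip_width: 0.0317
grip_force: 59.9
```

Converted, 44 mm / 750 = 0.0587, 41 mm / 750 = 0.0547, -0.25 rad / 3.1416 = -0.0796.

arm_command(
  plan=[
    [[0.004,0,0,0,-0.006,0,1],[0.016,0,-0.0013,0,-0.0207,0,1],[0.0307,0,-0.0027,0,-0.0398,0,1],[0.044,0,-0.0027,0,-0.0589,0,1],[0.0547,0,-0.0027,0,-0.0735,0,1],[0.0587,0,-0.0027,0,-0.0796,0,1],[0.0587,0,-0.0027,0,-0.0796,0,1]],
  ],
)

```text
time_s: 29.35
ee_pos: [0.4888, -0.0289, 0.2065]
eef_rot: [-3.138, 0.7, 2.19]
force: [-0.7, 0.6, -2.0]
grip_width: 0.0318
grip_force: 59.9
```

Converted, 105 mm / 750 = 0.14, 103 mm / 750 = 0.1373, 0.352 rad / 3.1416 = 0.112.

arm_command(
  plan=[
    [[0.0027,0.0027,-0.0027,0.0019,0,0.0022,1],[0.012,0.0107,-0.0093,0.007,0,0.0083,1],[0.024,0.0213,-0.0187,0.0146,0,0.0175,1],[0.0387,0.036,-0.0307,0.0245,0,0.029,1],[0.056,0.052,-0.044,0.0353,0,0.042,1],[0.0733,0.068,-0.0573,0.0471,0,0.056,1],[0.0907,0.0853,-0.0707,0.0589,0,0.0697,1],[0.1067,0.1013,-0.0827,0.0697,0,0.0828,1],[0.12,0.1147,-0.0933,0.0796,0,0.0945,1],[0.1307,0.1253,-0.1013,0.0872,0,0.1038,1],[0.1373,0.132,-0.108,0.0923,0,0.1098,1],[0.14,0.1347,-0.1093,0.0942,0,0.112,1]],
  ],
)

```text
time_s: 30.55
ee_pos: [0.495, 0.1381, 0.202]
eef_rot: [-3.14, 0.7, 1.727]
force: [1.2, 0.4, -1.8]
grip_width: 0.0317
grip_force: 59.9
```

```bash
python3 - <<'E'
from h import *
S,y,t,o=state();print(S,y,t,o["time_s"],o["force"])
tgt=np.array([.51478,.00861,.0649])
for z in (.03,.004,0): 
    q,Q=tcp(tgt+[0,0,z],-1.4142,0.);delta(q,Q)
E
```

```text
[0.51527997 0.00899749 0.19463925] -1.4150609732289707 -0.0004132147828648236 30.55 [ 1.24645303  0.40537618 -1.8307276 ]
[64.  -0.6 76.4] [-0.0013  0.0004 -0.    ]
[80.8 -0.5 96.3] [-0.0013  0.0004 -0.    ]
[83.4 -0.5 99.4] [-0.0013  0.0004 -0.    ]
```

Now I lower it onto the rest, gently at the end.

Converted, 98 mm / 750 = 0.1307, 96 mm / 750 = 0.128.

arm_command(
  plan=[
    [[0.0053,0,0.0067,0,0,0,1],[0.0187,0,0.0227,0,0,0,1],[0.0373,0,0.044,0,0,0,1],[0.0573,0,0.068,0,0,0,1],[0.076,0,0.0907,0,0,0,1],[0.0907,0,0.108,0,0,0,1],[0.1,0,0.1187,0,0,0,1],[0.1053,0,0.1253,0,0,0,1],[0.108,0,0.128,0,0,0,1],[0.1093,0,0.1307,0,0,0,1],[0.1093,0,0.1307,0,0,0,1]],
  ],
)

```text
time_s: 31.65
ee_pos: [0.4947, 0.1371, 0.0745]
eef_rot: [-3.141, 0.701, 1.728]
force: [-1.1, -0.7, -3.1]
grip_width: 0.0318
grip_force: 59.9
```

Converted, 1.2 mm / 750 = 0.0016, 1 mm / 750 = 0.0013.

arm_command(
  plan=[
    [[0.0004,0,0.0005,0,0,0,1],[0.0008,0,0.0011,0,0,0,1],[0.0013,0,0.0016,0,0,0,1],[0.0013,0,0.0016,0,0,0,1]],
  ],
)

```text
time_s: 32.05
ee_pos: [0.4946, 0.137, 0.0727]
eef_rot: [-3.14, 0.701, 1.728]
force: [0.8, -0.8, -3.3]
grip_width: 0.0319
grip_force: 59.9
```

Converted, 0.5 mm / 750 = 0.0007, 0.4 mm / 750 = 0.0005.

arm_command(
  plan=[
    [[0.0003,0,0.0004,0,0,0,1],[0.0005,0,0.0007,0,0,0,1],[0.0005,0,0.0007,0,0,0,1]],
  ],
)

```text
time_s: 32.35
ee_pos: [0.4947, 0.137, 0.0723]
eef_rot: [-3.14, 0.701, 1.728]
force: [0.5, 1.2, 1.6]
grip_width: 0.0317
grip_force: 59.8
```

Converted, -120 mm / 750 = -0.16, -118 mm / 750 = -0.1573.

arm_command(
  plan=[
    [[0,0,0,0,0,0,0.25],[0,0,0,0,0,0,0],[0,0,0,0,0,0,-0.2],[0,0,0,0,0,0,-0.4],[0,0,0,0,0,0,-0.5],[0,0,-0.0133,0,0,0,-0.5],[0,0,-0.04,0,0,0,-0.5],[0,0,-0.08,0,0,0,-0.5],[0,0,-0.12,0,0,0,-0.5],[0,0,-0.1573,0,0,0,-0.5],[0,0,-0.16,0,0,0,-0.5]],
  ],
)

```text
time_s: 33.45
ee_pos: [0.4831, 0.2158, 0.1665]
eef_rot: [3.138, 0.698, 1.727]
force: [0.5, -1.0, 0.1]
grip_width: 0.0706
grip_force: 0.0
```

```bash
python3 - <<'E'
from h import *
o=ctrl.get_obs();print(o["time_s"],o["ee_pos"],o["force"],o["grip_width"])
a=snap("top");i=a[2];t=a[0];ref=np.load("s0.npz")["tp"]
m=(t.max(2)<60).astype(np.uint8); m[:200]=0;m[230:]=0;m[:,:214]=0;m[:,243:]=0
m=cv2.morphologyEx(m,cv2.MORPH_OPEN,np.ones((5,5)))
c=max(cv2.findContours(m,0,1)[0],key=cv2.contourArea)
print("grip",cv2.minAreaRect(np.array([plane(i,u,v,.102)[:2] for u,v in c[:,0]],np.float32)))
hsv=cv2.cvtColor(t,cv2.COLOR_BGR2HSV);b=cv2.inRange(hsv,(12,110,50),(28,255,255))
n,_,s,ce=cv2.connectedComponentsWithStats(b);print("yellow",[(int(q[4]),int(e[0]),int(e[1])) for q,e in zip(s[1:],ce[1:]) if q[4]>4 and e[1]>100])
for r in (b[203:222,236:292]>0): print("".join(".#"[int(k)] for k in r))
# pan floor height
V,U=np.mgrid[100:215,335:445];P=np.stack([pt(i,u,v,a[1][v,u]) for u,v in zip(U.ravel(),V.ravel())]);L=R.from_euler("z",SY).inv().apply(P-PAN)*1000
f=L[(np.abs(L[:,1])<40)&(L[:,0]>0)&(L[:,0]<45)&(L[:,2]>30)&(L[:,2]<100)];print("pan floor",np.median(f[:,2]))
# moved bystanders: changed pixels vs start
d=cv2.absdiff(t,ref).max(2)>45;d=cv2.morphologyEx(d.astype(np.uint8),cv2.MORPH_OPEN,np.ones((4,4)));n,_,s,ce=cv2.connectedComponentsWithStats(d);print("diff",[tuple(int(x) for x in q) for q in s[1:]])
E
python3 look.py
```

```text
33.45 [0.48305635 0.21582124 0.16645173] [ 0.47976852 -1.02481848  0.08613425] 0.07059069936949466
grip ((0.49105575680732727, 0.14612750709056854), (0.035286106169223785, 0.048965394496917725), 10.678464889526367)
yellow [(223, 469, 130), (77, 401, 152), (110, 382, 159), (77, 129, 199), (5, 151, 197), (94, 145, 232), (98, 251, 214), (415, 349, 245), (7, 153, 249), (90, 119, 255), (1575, 404, 322), (6, 439, 307), (7, 441, 310), (776, 190, 333), (6, 105, 327), (6, 106, 330), (11, 103, 336), (5, 99, 338), (5, 124, 340), (13, 100, 348), (5, 104, 345), (7, 120, 346), (5, 124, 349), (10, 120, 354), (8, 129, 354), (5, 103, 357), (8, 123, 360), (7, 96, 365), (6, 133, 365), (13, 95, 372), (5, 99, 370), (7, 136, 371), (8, 102, 371), (53, 107, 380), (5, 110, 371), (8, 111, 375), (6, 128, 380), (5, 132, 380), (11, 130, 385), (31, 103, 390), (5, 128, 390), (7, 131, 390), (6, 139, 391), (26, 100, 395), (5, 137, 396), (14, 125, 399), (5, 130, 397), (5, 136, 399), (14, 99, 402), (16, 131, 406), (5, 142, 400), (5, 90, 404), (10, 95, 404), (7, 122, 403), (6, 121, 408), (15, 125, 410), (5, 148, 414), 
[... 1226 characters left out ...]
, 75), (394, 166, 6, 5, 26), (135, 174, 4, 5, 20), (118, 176, 9, 22, 151), (150, 183, 34, 17, 378), (19, 184, 242, 236, 28333), (128, 194, 5, 9, 39), (154, 202, 17, 5, 68), (173, 203, 11, 5, 52), (212, 203, 80, 30, 1097), (117, 211, 4, 4, 16), (124, 211, 13, 5, 63), (261, 215, 25, 8, 132), (160, 216, 47, 23, 608), (121, 220, 11, 14, 123), (176, 243, 7, 8, 53), (200, 251, 13, 8, 70), (0, 376, 3, 4, 12), (59, 377, 12, 12, 110), (41, 394, 24, 26, 405), (0, 398, 40, 22, 723), (89, 407, 18, 13, 170)]
t 33.5 spout [-326.3   78.4  157.4] tilt 0.0 F [-0.7 -0.4 -0.2] pan shift px 3 12 0.76 red 0
scoop [(5, 405, 240), (4, 405, 244), (55, 417, 244)] pan [(78, 389, 283), (95, 404, 290), (141, 420, 301)]
```

```bash
python3 -c "
from station import ctrl
print(ctrl.hand_in())"
```

```text
the job is handed in; nothing more can be done
None
```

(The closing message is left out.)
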